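# Put the pen carousel back on its splined spindle and load it

### The arm

A 7-joint arm with a two-finger parallel gripper is mounted at the origin on the work surface. World frame = base frame: x ahead of the robot, y to its left, z up, the work surface at z = 0. Lengths are in m, angles in rad, forces in N, time in s.
With the tool pointing down it reaches from about 0.4 to 0.875 m from the base axis. Payload 4.4 kg.
Tool frame: the origin (TCP) lies on the centre line of the jaws, within the pads' length; the fingertips stand 19 mm ahead of it and the grasp point (between the pads) is the TCP (bot.tip_extent is the z of the fingertips in the tool frame, in m); z points along the fingers, y is the line along which they close (so a half turn about z gives the same grasp; the last joint's range is limited). The gripper opens to 85 mm and grips with 20 to 120 N. Pads are 22 mm wide; open, the fingers measure 114 mm over their backs; the gripper's body (76 mm by 85 mm) begins 54 mm behind the grasp point. The pads swing forward as they close: fully open they stand 13 mm farther back than shut.
Start: joints at [1.114, 0.628, 0.038, 1.517, -0.027, 0.996, -0.02], TCP at [0.248, -0.601, 0.25] pointing down, gripper open.
Joint ranges: [-3.06, 3.06], [-0.37, 2.12], [-1.25, 1.32], [0.18, 2.47], [-1.1, 4.24], [0.23, 1.98], [-2.94, 2.94]. Speed limits (rad/s): [2.57, 2.57, 3.14, 3.14, 3.14, 3.14, 3.14].

### API

Orientations are given as a 3x3 rotation matrix whose columns are the frame's x, y, z axes.
In Python, from cell import telemetry, cams, bot gives the robot as it stands. The module is installed in compiled form; this text tells all that it offers.
- The arm moves only by the tool carry_out, never from a script. Its argument "commands" is a list of rows, each an object with "turn": the turn, a rotation vector about the tool's x, y, z in rad, a list of three; "dp": the shift along the tool's x, y, z in cm, a list of three; "gripper": the opening, from 0 (shut) to 1 (fully open). In form: [{"turn": [rx, ry, rz], "dp": [dx, dy, dz], "gripper": gripper}, ...]. A call has 1 to 5 rows; each row is the pose to reach, as a shift and turn from the pose commanded when the call began, along the tool's axes at that moment; what a row does not reach only later rows make up. A row lasts 1/8 s, in which the tool goes at most 62.5 mm and 10.7 degrees, less where a joint would pass 70% of its speed; a pose out of reach is approached as far as the arm can. A call with a gripper value outside its range is refused whole. The fingers move at their own pace and stop on an object; "force" is the grip in N (left out, the last holds). Time passes only in rows, so rows that repeat a pose let the fingers close. It gives the time, the measured TCP pose, the force, the opening and the grip force at its end, in the units of the state.
- telemetry.get_obs(): the state, without advancing time (a new reading comes with each control period).
- cams.capture(name): name is "side" or "top" or "wrist"; returns (picture, depth): 420x560x3 uint8, red, green, blue; 420x560 float32, m along the optical axis (not along the pixel's ray), 0 where there is no reading.
- cams.get_calibration(name): a dict with "fx", "fy", "cx", "cy" (pixels), "R" (3x3) and "t" (3): a world point X has camera coordinates R X + t; the wrist camera has in their place "tool_from_camera" (4x4, takes a point from camera to tool coordinates, whose origin is the TCP and whose axes are the flange's). Camera axes: x right, y down, z forward; pixel columns grow to the right and rows downward; lengths in m; the calibration is good to about 2 mm. A picture is of the moment at which its call begins: read the wrist's pose just before it. get_calibration takes no time and is no camera call.
- bot.hand_in(): hands the job in; it is judged then, once.
The state is a dict: "time_s": time; "qpos": joint angles; "joint_vel": joint speeds; "effort": joint torques, N m; "ee_pos": TCP position; "eef_rot": TCP orientation; "force": force on the tool from outside, world axes, zero at the start; "wrist_torque": the same for the moment, N m; "grip_width": finger opening in m; "grasp_force": force on a finger pad.
Only numpy, scipy, OpenCV 4.12 (cv2) and the standard library are available. Lean on these libraries where they do the work, as an engineer would, in place of code of your own. Each camera call takes 0.05 s, during which the arm holds its last target. There are 200 camera calls.

### The job

Put the pen carousel back on the spindle of its foot: lower it on by its grip bar and turn it while pressing lightly until its slots find the splines and it drops fully home on the foot. Then stand every marker on the desk in the carousel, cap up, one to a tube and down to the tube's floor. Leave the mug, the book and the study model where they are.

Things in the scene. Friction and masses are not known exactly. Their poses are not given: they have to be found in the camera images.
- foot: Foot of the pen carousel, fixed to the desk: grey disc 124 mm across, 20 mm thick; origin at the centre of its underside, on the desk, z up. From its middle rises a vertical steel spindle. The angle of the spindle's splines varies and is NOT given by this pose: see it or feel it by turning. The spindle's bearing is stiff (0.5 N m): it stays put while the carousel is turned on top of the splines.
- spindle_top (a point): Tip of the spindle, on its axis, 78 mm above the desk. The spindle is a round pin 22 mm in diameter, tapered over its last 8 mm; around its lower part four splines (a cross 38 mm over the tips, ribs 7 mm wide), their tops 48 mm above the desk. Orientation says nothing of the splines.
- carousel_grip (a point): Centre of the carousel's grip bar, 88.5 mm above the carousel's underside: dark wooden bar 50 mm long (y), 16 mm wide (x), 37 mm high, on top of the hub; pinch it across x from above. The carousel, about 0.45 kg, is a plywood tray 164 (x) by 150 mm (y), 8 mm thick, with a hub 50 mm square and 70 mm high in its middle and six open white square tubes in two rows.
- carousel_foot (a point): Centre of the carousel's underside (axes as the carousel: z up, y along the grip bar). Bore from below, 62 mm deep: 26 mm hole with four 10 mm slots in a cross along x and y. Slots off the splines, it rests on them 28 mm too high; slots over the splines (within 5 degrees, every 90 degrees) it drops until this point is 20 mm above the desk, tray on the disc.
- tube0 (a point): Centre of the inner floor of carousel tube 0, 8 mm above the carousel's underside at -62, +56 mm (x, y) from its middle; tube inside 30 mm square, walls 3 mm thick, rim 52 mm above this point.
- tube1 (a point): Centre of the inner floor of carousel tube 1, 8 mm above the carousel's underside at 0, +56 mm (x, y) from its middle; tube inside 30 mm square, walls 3 mm thick, rim 52 mm above this point.
- tube2 (a point): Centre of the inner floor of carousel tube 2, 8 mm above the carousel's underside at +62, +56 mm (x, y) from its middle; tube inside 30 mm square, walls 3 mm thick, rim 52 mm above this point.
- tube3 (a point): Centre of the inner floor of carousel tube 3, 8 mm above the carousel's underside at -62, -56 mm (x, y) from its middle; tube inside 30 mm square, walls 3 mm thick, rim 52 mm above this point.
- tube4 (a point): Centre of the inner floor of carousel tube 4, 8 mm above the carousel's underside at 0, -56 mm (x, y) from its middle; tube inside 30 mm square, walls 3 mm thick, rim 52 mm above this point.
- tube5 (a point): Centre of the inner floor of carousel tube 5, 8 mm above the carousel's underside at +62, -56 mm (x, y) from its middle; tube inside 30 mm square, walls 3 mm thick, rim 52 mm above this point.
- marker0_center (a point): Centre (half-way up, 70 mm above its lower end) of jumbo marker 0: cylinder 24 mm in diameter, 140 mm long, about 50 g, grey barrel, black cap at its +z end; starts standing upright on the desk, cap up. Absent in some starts.
- marker1_center (a point): Centre (half-way up, 70 mm above its lower end) of jumbo marker 1: cylinder 24 mm in diameter, 140 mm long, about 50 g, grey barrel, black cap at its +z end; starts standing upright on the desk, cap up. Absent in some starts.
- marker2_center (a point): Centre (half-way up, 70 mm above its lower end) of jumbo marker 2: cylinder 24 mm in diameter, 140 mm long, about 50 g, grey barrel, black cap at its +z end; starts standing upright on the desk, cap up. Absent in some starts.
- marker3_center (a point): Centre (half-way up, 70 mm above its lower end) of jumbo marker 3: cylinder 24 mm in diameter, 140 mm long, about 50 g, grey barrel, black cap at its +z end; starts standing upright on the desk, cap up. Absent in some starts.
- marker4_center (a point): Centre (half-way up, 70 mm above its lower end) of jumbo marker 4: cylinder 24 mm in diameter, 140 mm long, about 50 g, grey barrel, black cap at its +z end; starts standing upright on the desk, cap up. Absent in some starts.
- marker5_center (a point): Centre (half-way up, 70 mm above its lower end) of jumbo marker 5: cylinder 24 mm in diameter, 140 mm long, about 50 g, grey barrel, black cap at its +z end; starts standing upright on the desk, cap up. Absent in some starts.
- massing: Bystander: grey study model, 100 x 70 mm, 80 mm high; origin under its centre.
- mug: Bystander: white mug 80 mm across, 95 mm high; origin under its centre.
- book: Bystander: blue book 170 x 240 mm, 22 mm thick, lying; origin under its centre.
Mind the look-alikes: they are no part of the job. Leave any yellow look-alike of the part that bears marker3_center alone. Leave any orange look-alike of the part that bears marker1_center alone.

How it is judged:
On the way:
1. the carousel, still without markers, sits fully home on the splined spindle (horizontal distance between carousel_foot and foot below 0.006 m and z of carousel_foot in the frame of foot between 0.015 and 0.025 m and angle between carousel_foot's own z axis and vertical below 0.06 rad and horizontal distance between each of marker0_center, marker1_center, marker2_center, marker3_center, marker4_center, marker5_center and carousel_foot above 0.11 m), for 0.3 s.
At the end, for the whole second after the job is handed in: The carousel is at rest, home on its foot (axis within 6 mm, underside 20 mm above the desk within 5 mm, level within 0.06 rad); every marker present stands cap up in a tube (axis within 14 mm of the tube's, lower end within 6 mm of its floor, upright within 0.2 rad) (horizontal distance between carousel_foot and foot below 0.006 m and z of carousel_foot in the frame of foot between 0.015 and 0.025 m and angle between carousel_foot's own z axis and vertical below 0.06 rad and ((horizontal distance between marker0_center and tube0 below 0.014 m and z of marker0_center in the frame of tube0 between 0.064 and 0.076 m) or (horizontal distance between marker0_center and tube1 below 0.014 m and z of marker0_center in the frame of tube1 between 0.064 and 0.076 m) or (horizontal distance between marker0_center and tube2 below 0.014 m and z of marker0_center in the frame of tube2 between 0.064 and 0.076 m) or (horizontal distance between marker0_center and tube3 below 0.014 m and z of marker0_center in the frame of tube3 between 0.064 and 0.076 m) or (horizontal distance between marker0_center and tube4 below 0.014 m and z of marker0_center in the frame of tube4 between 0.064 and 0.076 m) or (horizontal distance between marker0_center and tube5 below 0.014 m and z of marker0_center in the frame of tube5 between 0.064 and 0.076 m)) and angle between each of marker0_center, marker1_center, marker2_center, marker3_center, marker4_center, marker5_center's own z axis and vertical below 0.2 rad and ((horizontal distance between marker1_center and tube0 below 0.014 m and z of marker1_center in the frame of tube0 between 0.064 and 0.076 m) or (horizontal distance between marker1_center and tube1 below 0.014 m and z of marker1_center in the frame of tube1 between 0.064 and 0.076 m) or (horizontal distance between marker1_center and tube2 below 0.014 m and z of marker1_center in the frame of tube2 between 0.064 and 0.076 m) or (horizontal distance between marker1_center and tube3 below 0.014 m and z of marker1_center in the frame of tube3 between 0.064 and 0.076 m) or (horizontal distance between marker1_center and tube4 below 0.014 m and z of marker1_center in the frame of tube4 between 0.064 and 0.076 m) or (horizontal distance between marker1_center and tube5 below 0.014 m and z of marker1_center in the frame of tube5 between 0.064 and 0.076 m)) and ((horizontal distance between marker2_center and tube0 below 0.014 m and z of marker2_center in the frame of tube0 between 0.064 and 0.076 m) or (horizontal distance between marker2_center and tube1 below 0.014 m and z of marker2_center in the frame of tube1 between 0.064 and 0.076 m) or (horizontal distance between marker2_center and tube2 below 0.014 m and z of marker2_center in the frame of tube2 between 0.064 and 0.076 m) or (horizontal distance between marker2_center and tube3 below 0.014 m and z of marker2_center in the frame of tube3 between 0.064 and 0.076 m) or (horizontal distance between marker2_center and tube4 below 0.014 m and z of marker2_center in the frame of tube4 between 0.064 and 0.076 m) or (horizontal distance between marker2_center and tube5 below 0.014 m and z of marker2_center in the frame of tube5 between 0.064 and 0.076 m)) and ((horizontal distance between marker3_center and tube0 below 0.014 m and z of marker3_center in the frame of tube0 between 0.064 and 0.076 m) or (horizontal distance between marker3_center and tube1 below 0.014 m and z of marker3_center in the frame of tube1 between 0.064 and 0.076 m) or (horizontal distance between marker3_center and tube2 below 0.014 m and z of marker3_center in the frame of tube2 between 0.064 and 0.076 m) or (horizontal distance between marker3_center and tube3 below 0.014 m and z of marker3_center in the frame of tube3 between 0.064 and 0.076 m) or (horizontal distance between marker3_center and tube4 below 0.014 m and z of marker3_center in the frame of tube4 between 0.064 and 0.076 m) or (horizontal distance between marker3_center and tube5 below 0.014 m and z of marker3_center in the frame of tube5 between 0.064 and 0.076 m)) and ((horizontal distance between marker4_center and tube0 below 0.014 m and z of marker4_center in the frame of tube0 between 0.064 and 0.076 m) or (horizontal distance between marker4_center and tube1 below 0.014 m and z of marker4_center in the frame of tube1 between 0.064 and 0.076 m) or (horizontal distance between marker4_center and tube2 below 0.014 m and z of marker4_center in the frame of tube2 between 0.064 and 0.076 m) or (horizontal distance between marker4_center and tube3 below 0.014 m and z of marker4_center in the frame of tube3 between 0.064 and 0.076 m) or (horizontal distance between marker4_center and tube4 below 0.014 m and z of marker4_center in the frame of tube4 between 0.064 and 0.076 m) or (horizontal distance between marker4_center and tube5 below 0.014 m and z of marker4_center in the frame of tube5 between 0.064 and 0.076 m)) and ((horizontal distance between marker5_center and tube0 below 0.014 m and z of marker5_center in the frame of tube0 between 0.064 and 0.076 m) or (horizontal distance between marker5_center and tube1 below 0.014 m and z of marker5_center in the frame of tube1 between 0.064 and 0.076 m) or (horizontal distance between marker5_center and tube2 below 0.014 m and z of marker5_center in the frame of tube2 between 0.064 and 0.076 m) or (horizontal distance between marker5_center and tube3 below 0.014 m and z of marker5_center in the frame of tube3 between 0.064 and 0.076 m) or (horizontal distance between marker5_center and tube4 below 0.014 m and z of marker5_center in the frame of tube4 between 0.064 and 0.076 m) or (horizontal distance between marker5_center and tube5 below 0.014 m and z of marker5_center in the frame of tube5 between 0.064 and 0.076 m)) and linear speed of carousel below 0.02 m/s); the robot touches nothing.
It fails at once if a bystander (study model, mug or book) is moved more than 25 mm (distance of any of massing, mug, book from where it was at the start of the episode above 0.025 m).
Of marker0, marker1, marker2, marker3, marker4, marker5 only 4 to 6 are there at a start; the rules pass over those that are not, and their reading is None.
At some moment in a run one of carousel may be knocked a few centimetres aside while the robot is not near it.
It also fails if it takes over 210 s, if anything falls off the work surface, if the arm or the gripper's body presses on something with over 40 N, if the wrist force passes 120 N, or if a joint passes its speed limit or range.

## Working session

There is one attempt and no reset: what is moved stays moved. The work goes in short steps, Python scripts to look and compute and a tool call to move; the robot and the scene stay as the last step left them, time stands still between calls to the robot, and variables do not carry over. Pictures are saved under pics/ and viewed, at most 14 in all, crops included, and the job is handed in when it is done.

Besides the shell and the picture viewer there is one more tool, called as name(argument=value, ...) on one line, values as JSON. carry_out: Moves the arm, as the interface text tells. Its arguments: {"type":"object","properties":{"commands":{"type":"array","items":{"type":"object","properties":{"turn":{"type":"array","items":{"type":"number"}},"dp":{"type":"array","items":{"type":"number"}},"gripper":{"type":"number"}}}},"force":{"type":"number"}},"required":["commands"]}

```bash
mkdir -p pics; cat > h.py <<'E'
import numpy as np,cv2
from cell import telemetry,cams,bot
def cap(n,fn=None):
    o=telemetry.get_obs(); im,d=cams.capture(n); c=cams.get_calibration(n)
    K=np.array([[c['fx'],0,c['cx']],[0,c['fy'],c['cy']],[0,0,1]])
    if n=='wrist':
        T=np.array(c['tool_from_camera']); Rw=np.array(o['eef_rot']); 
        A=Rw@T[:3,:3]; C=Rw@T[:3,3]+np.array(o['ee_pos'])
    else:
        R=np.array(c['R']); A=R.T; C=-R.T@np.array(c['t'])
    if fn: cv2.imwrite('pics/'+fn,im[:,:,::-1])
    return im,d,K,A,C
def plane(K,A,C,u,v,z):
    r=A@np.linalg.solve(K,[u,v,1]); return C+r*(z-C[2])/r[2]
def cloud(d,K,A,C):
    v,u=np.indices(d.shape); p=np.stack([(u-K[0,2])/K[0,0]*d,(v-K[1,2])/K[1,1]*d,d],-1)
    return p@A.T+C
def st():
    o=telemetry.get_obs(); np.set_printoptions(precision=4,suppress=True)
    print(o['time_s'],np.array(o['ee_pos']),np.array(o['eef_rot']).tolist(),np.array(o['force']),o['grip_width'],np.array(o['qpos']))
E
python3 - <<'E'
from h import *
st()
a=cap('top','t0.png');b=cap('side','s0.png')
for n,x in (('top',a),('side',b)):print(n,x[2],x[3],x[4]); np.savez(n+'0.npz',im=x[0],d=x[1],K=x[2],A=x[3],C=x[4])
E
```

```text
0.0 [ 0.2474 -0.6004  0.2494] [[0.9246002905142297, 0.3809379954848944, -0.000739173154806201], [0.38093871249807554, -0.9245986008310062, 0.0017676712518844644], [-1.0065321336496223e-05, -0.001915969022931063, -0.9999981644790118]] [ 0.9343  0.4001 -0.0129] 0.08556681932927533 [ 1.1142  0.6294  0.0384  1.5184 -0.027   0.9963 -0.02  ]
top [[529.9609   0.     286.2742]
 [  0.     529.9609 221.3906]
 [  0.       0.       1.    ]] [[ 0.0238 -0.9829  0.1826]
 [-0.9997 -0.0247 -0.003 ]
 [ 0.0075 -0.1825 -0.9832]] [ 0.2804 -0.0018  1.7234]
side [[386.6661   0.     270.7579]
 [  0.     386.6661 210.4964]
 [  0.       0.       1.    ]] [[-0.8846 -0.3601  0.2964]
 [-0.466   0.6549 -0.595 ]
 [ 0.0201 -0.6644 -0.7471]] [0.2424 0.6712 0.938 ]
```

View pics/t0.png

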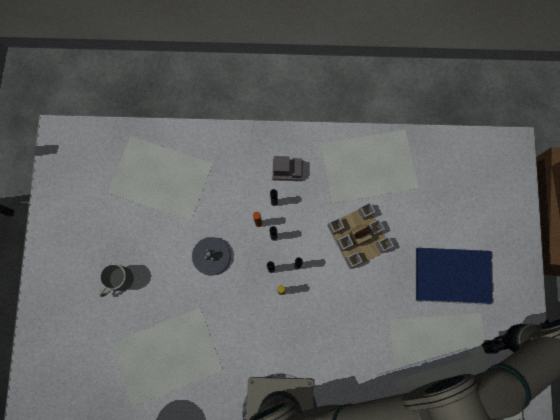

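View pics/s0.png

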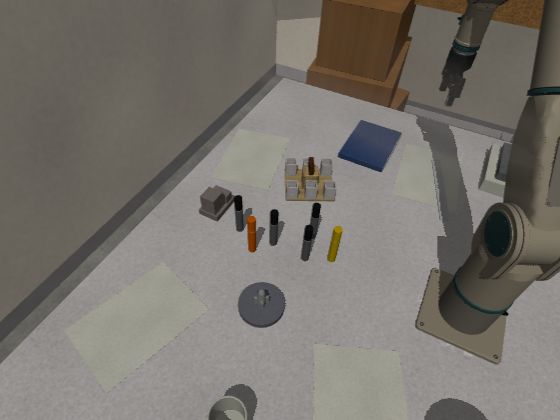

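Top view: foot at (211,256), carousel with its dark grip at (362,235). Black-capped markers at (274,197), (273,233), (270,267) and (298,263). Look-alikes: orange at (257,218), yellow at (281,289). The dark disc at (180,412) has no spindle, so it isn't the foot. The mug is at (115,278), the study model at (287,168) and the book at (454,275).

```bash
python3 - <<'E'
from h import *
L={n:dict(np.load(n+'0.npz')) for n in('top','side')}
P={n:cloud(*[L[n][k] for k in('d','K','A','C')]) for n in L}
t,s=P['top'],P['side']
for n,p in P.items():
    im=L[n]['im'].astype(int)
    reg=(p[...,0]>.25)&(p[...,0]<.9)&(p[...,1]>-.5)&(p[...,1]<.5)
    print(n,'desk z',np.median(p[...,2][reg]))
    for nm,lo,hi in(('m',.12,.16),('spin',.055,.085)):
        m=(reg&(p[...,2]>lo)&(p[...,2]<hi)).astype(np.uint8)
        k,lab,stt,c=cv2.connectedComponentsWithStats(m)
        for i in range(1,k):
            if stt[i,4]>8:
                q=p[lab==i]; print(n,nm,c[i].round(1),stt[i,4],'mid',(np.percentile(q,3,axis=0)+np.percentile(q,97,axis=0))/2,'zmax',q[:,2].max(),im[lab==i].mean(0).round())
# foot disc & grip
np.set_printoptions(precision=4,suppress=True)
for n,p in P.items():
    m=(p[...,2]>.012)&(p[...,2]<.027)&(p[...,0]>.2)&(p[...,1]>0.02)&(p[...,1]<.35)
    q=p[m]
    if len(q): (c,r)=cv2.minEnclosingCircle(q[:,:2].astype(np.float32)); print(n,'disc',c,r,q[:,2].mean(),len(q))
    m=(p[...,2]>.09)&(p[...,2]<.115)&(p[...,1]<-.05)&(p[...,1]>-.35)&(p[...,0]>.2)
    q=p[m]; print(n,'grip',len(q),q.mean(0) if len(q) else 0,q[:,2].max(), cv2.minAreaRect(q[:,:2].astype(np.float32)))
    m=(p[...,2]>.003)&(p[...,2]<.02)&(p[...,1]<-.07)&(p[...,1]>-.3)&(p[...,0]>.25)&(p[...,0]<.6)
    q=p[m]; print(n,'tray',len(q),np.median(q[:,2]), cv2.minAreaRect(q[:,:2].astype(np.float32)))
    m=(p[...,2]>.053)&(p[...,2]<.066)&(p[...,1]<-.07)&(p[...,1]>-.3)&(p[...,0]>.2)
    q=p[m]; print(n,'rims',len(q),np.median(q[:,2]), cv2.minAreaRect(q[:,:2].astype(np.float32)))
E
```

```text
top desk z 0.0003752498905444934
top m [273.6 193.2] 53 mid [0.66330426 0.03472163 0.13286754] zmax 0.14419174804318913 [22. 22. 23.]
top m [256.5 215.7] 55 mid [0.59104426 0.08462674 0.13396318] zmax 0.14580633275126065 [111.  58.  32.]
top m [273.  229.9] 50 mid [0.54862332 0.03301523 0.13753215] zmax 0.14603268802900593 [19. 19. 20.]
top m [298.6 261.2] 54 mid [ 0.45403156 -0.04627249  0.13460778] zmax 0.14590295972765643 [21. 21. 23.]
top m [270.3 265.1] 52 mid [0.44019287 0.03755379 0.13696682] zmax 0.14716436335817518 [19. 20. 21.]
top m [280.9 288.7] 50 mid [0.37149516 0.00430639 0.13777925] zmax 0.14560262094510468 [121. 105.  42.]
top spin [281.3 164.1] 249 mid [0.77497635 0.01335265 0.07309296] zmax 0.08468853781355712 [68. 66. 66.]
top spin [274.  200.4] 13 mid [0.65528031 0.0340925  0.06938972] zmax 0.08289980441746447 [22. 23. 24.]
top spin [367.8 209.4] 43 mid [ 0.63503216 -0.26674183  0.06220053] zmax 0.07028668295678031 [97. 98. 98.]
top spin [258.9 221.8] 12 mid [0.58548317 0.08226753 0.06955223] zmax 0.08391045480429771 [48. 30. 20.]
top spin [335.9 225.3] 43 mid [ 
[... 4021 characters left out ...]
15138613060116768)
top rims 264 0.05938210686932832 ((0.5542776584625244, -0.2447039633989334), (0.15920405089855194, 0.14935539662837982), 27.42876434326172)
side disc (1.0175241231918335, 0.1342393457889557) 0.6094183325767517 0.01923155528937241 1771
side grip 485 [ 1.4499 -0.1961  0.1027] 0.1149641118355289 ((1.1011128425598145, -0.27933797240257263), (1.0925579071044922, 0.2922888994216919), 8.721067428588867)
side tray 589 0.007113777675060384 ((0.4252585768699646, -0.1853908896446228), (0.2252665013074875, 0.3495664894580841), 88.9674072265625)
side rims 470 0.058533746983807255 ((1.037500023841858, -0.18503369390964508), (1.1715322732925415, 0.22860486805438995), 0.06482752412557602)
```

```bash
cat >> h.py <<'E'
from scipy.spatial.transform import Rotation as Ro
def go(p,yaw):
    "dp (cm) and turn to TCP p with tool pointing down, tool y along yaw deg (mod 180 nearest)"
    o=telemetry.get_obs(); R=np.array(o['eef_rot']); best=None
    for k in(0,180):
        a=np.radians(yaw+k); y=np.array([np.cos(a),np.sin(a),0]); z=np.array([0,0,-1.]); T=np.stack([np.cross(y,z),y,z],1)
        w=Ro.from_matrix(R.T@T).as_rotvec()
        print('k',k,'dp',(R.T@(np.array(p)-o['ee_pos'])*100).round(2),'turn',w.round(4),'rows',np.linalg.norm(np.array(p)-o['ee_pos'])/.0625,np.degrees(np.linalg.norm(w))/10.7)
E
python3 - <<'E'
from h import *
print(np.array(cams.get_calibration('wrist')['tool_from_camera']), cams.get_calibration('wrist')['fx'])
go([.50,-.245,.30],27.5)
E
```

```text
[[-1.82980742e-04 -9.45075693e-01 -3.26851498e-01  8.45528443e-02]
 [ 9.99999439e-01 -5.14068447e-04  9.26576615e-04  6.83409282e-05]
 [-1.04370908e-03 -3.26851145e-01  9.45075256e-01 -1.23404722e-01]
 [ 0.00000000e+00  0.00000000e+00  0.00000000e+00  1.00000000e+00]] 324.03716998506115
k 0 dp [ 36.89 -23.26  -5.01] turn [-1.30e-03 -1.40e-03 -1.66e+00] rows 7.023983546867074 8.888730873091992
k 180 dp [ 36.89 -23.26  -5.01] turn [-1.4000e-03  1.3000e-03  1.4816e+00] rows 7.023983546867074 7.933706796649708
```

carry_out(commands=[{"dp": [21, -10.5, -3], "turn": [0, 0, -0.85], "gripper": 1}, {"dp": [21, -10.5, -3], "turn": [0, 0, -0.85], "gripper": 1}, {"dp": [21, -10.5, -3], "turn": [0, 0, -0.85], "gripper": 1}, {"dp": [21, -10.5, -3], "turn": [0, 0, -0.85], "gripper": 1}, {"dp": [21, -10.5, -3], "turn": [0, 0, -0.85], "gripper": 1}])

```text
time_s: 0.72
ee_pos: [0.4061, -0.4193, 0.2808]
eef_rot: [[0.312, 0.95, 0.003], [0.95, -0.312, 0.002], [0.003, 0.002, -1.0]]
force: [-0.4, 0.3, -0.1]
grip_width: 0.0852
grasp_force: 0.0
```

```bash
python3 - <<'E'
from h import *
st(); go([.554,-.244,.28],27.5)
E
```

```text
0.725 [ 0.4061 -0.4193  0.2808] [[0.3119994811158956, 0.9500781443211289, 0.0028006189909047393], [0.9500781326959348, -0.312005467780068, 0.0020322028310795315], [0.00280455993296722, 0.0020267606324523516, -0.9999940133245404]] [-0.3733  0.2889 -0.0554] 0.0852294359947698 [ 0.891   0.5048 -0.2087  1.6674  0.1168  0.981   0.3254]
k 0 dp [21.27  8.59  0.16] turn [ 0.003  -0.0018 -0.7973] rows 3.6695885900186624 4.269197563918343
k 180 dp [21.27  8.59  0.16] turn [-0.0023 -0.0038  2.3443] rows 3.6695885900186624 12.553277149499383
```

carry_out(commands=[{"dp": [21.3, 8.6, 0.2], "turn": [0, 0, -0.8], "gripper": 1}, {"dp": [21.3, 8.6, 0.2], "turn": [0, 0, -0.8], "gripper": 1}, {"dp": [21.3, 8.6, 0.2], "turn": [0, 0, -0.8], "gripper": 1}, {"dp": [21.3, 8.6, 0.2], "turn": [0, 0, -0.8], "gripper": 1}, {"dp": [21.3, 8.6, 0.2], "turn": [0, 0, -0.8], "gripper": 1}])

```text
time_s: 1.35
ee_pos: [0.5548, -0.2452, 0.278]
eef_rot: [[-0.462, 0.887, 0.001], [0.887, 0.462, 0.003], [0.002, 0.003, -1.0]]
force: [-0.1, -0.7, -0.1]
grip_width: 0.0853
grasp_force: 0.0
```

```bash
python3 - <<'E'
from h import *
st(); x=cap('wrist','w1.png'); p=cloud(*x[1:]); 
np.savez('w1.npz',im=x[0],d=x[1],K=x[2],A=x[3],C=x[4])
m=(p[...,2]>.095)&(p[...,2]<.118)&(np.hypot(p[...,0]-.554,p[...,1]+.244)<.05)
q=p[m];print(len(q),q[:,2].max(),np.median(q[:,2]),cv2.minAreaRect(q[:,:2].astype(np.float32)))
E
```

```text
1.35 [ 0.5548 -0.2452  0.278 ] [[-0.4619302002988851, 0.8869152662261807, 0.0013418594468532022], [0.8869132762225594, 0.46192416802817426, 0.003302037499032366], [0.002308790158944726, 0.0027154238015611805, -0.9999936479606156]] [-0.0525 -0.6566 -0.15  ] 0.08527654331181167 [ 0.6394  0.5648 -0.4311  1.6024  0.2596  1.0315  0.6135]
863 0.10899088041431876 0.10688725376094288 ((0.5559887886047363, -0.2450932264328003), (0.015283698216080666, 0.04938868433237076), 27.756324768066406)
```

View pics/w1.png

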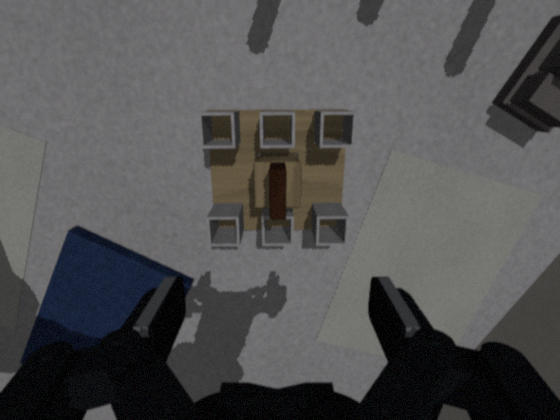

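Wrist view: the dark grip bar at (278,190) is centred under the TCP. It measures 15×49 mm, top at z 0.107, yaw 27.8°. The white tubes lie around it and the fingers clear them.

carry_out(commands=[{"dp": [-0.1, 0.1, 12], "turn": [0.003, -0.002, -0.005], "gripper": 1}, {"dp": [-0.1, 0.1, 16], "turn": [0.003, -0.002, -0.005], "gripper": 1}, {"dp": [-0.1, 0.1, 18.4], "turn": [0.003, -0.002, -0.005], "gripper": 1}, {"dp": [-0.1, 0.1, 18.4], "turn": [0.003, -0.002, -0.005], "gripper": 1}, {"dp": [-0.1, 0.1, 18.4], "turn": [0.003, -0.002, -0.005], "gripper": 0.3}], force=60)

```text
time_s: 2.02
ee_pos: [0.5547, -0.2513, 0.0962]
eef_rot: [[-0.457, 0.89, 0.001], [0.89, 0.457, -0.004], [-0.004, -0.001, -1.0]]
force: [0.0, 1.0, -0.4]
grip_width: 0.0701
grasp_force: 0.0
```

carry_out(commands=[{"gripper": 0}, {"gripper": 0}, {"gripper": 0}, {"gripper": 0}, {"gripper": 0}], force=60)

```text
invalid input
```

```bash
python3 - <<'E'
from h import *
st()
E
```

```text
2.025 [ 0.5547 -0.2513  0.0962] [[-0.4565695784837817, 0.8896873746946116, 0.0007715647421754331], [0.8896786477756261, 0.4565686707055551, -0.004117356226469668], [-0.004015432140508533, -0.0011934149202969706, -0.9999912259942848]] [ 0.0064  1.0497 -0.3554] 0.07013603109988185 [ 0.5813  0.7855 -0.3326  1.7556  0.3901  0.6641  0.5032]
```

carry_out(commands=[{"dp": [0, 0, 0], "turn": [0, 0, 0], "gripper": 0.5}, {"dp": [0, 0, 0], "turn": [0, 0, 0], "gripper": 0.5}], force=60)

```text
time_s: 2.28
ee_pos: [0.5547, -0.2513, 0.0966]
eef_rot: [[-0.457, 0.889, 0.002], [0.889, 0.457, -0.005], [-0.005, -0.001, -1.0]]
force: [0.3, -0.0, 0.4]
grip_width: 0.0429
grasp_force: 0.0
```

```bash
python3 - <<'E'
from h import *
st(); go([.556,-.245,.094],27.76)
E
```

```text
2.275 [ 0.5547 -0.2513  0.0966] [[-0.4569976140286295, 0.8894661938494419, 0.0017523615855923203], [0.8894534664023571, 0.4570005323523924, -0.004800472316445935], [-0.005070688017478198, -0.0006351603081309566, -0.9999869422619538]] [ 0.2793 -0.0432  0.3545] 0.042895352714735685 [ 0.5811  0.7844 -0.3325  1.7565  0.3906  0.6631  0.503 ]
k 0 dp [0.51 0.4  0.26] turn [-0.0007  0.0051 -0.0099] rows 0.11135382710495975 0.0595706614243729
k 180 dp [0.51 0.4  0.26] turn [0.0079 0.001  3.1317] rows 0.11135382710495975 16.769516458795685
```

carry_out(commands=[{"dp": [0.5, 0.4, 0.2], "turn": [0, 0.005, -0.01], "gripper": 0.5}, {"dp": [0.5, 0.4, 0.2], "turn": [0, 0.005, -0.01], "gripper": 0.5}, {"dp": [0.5, 0.4, 0.2], "turn": [0, 0.005, -0.01], "gripper": 0.3}, {"dp": [0.5, 0.4, 0.2], "turn": [0, 0.005, -0.01], "gripper": 0}, {"dp": [0.5, 0.4, 0.2], "turn": [0, 0.005, -0.01], "gripper": 0}], force=60)

```text
time_s: 2.9
ee_pos: [0.5552, -0.2444, 0.0924]
eef_rot: [[-0.466, 0.885, -0.003], [0.885, 0.466, 0.001], [0.003, -0.002, -1.0]]
force: [0.8, 0.6, 0.8]
grip_width: 0.0152
grasp_force: 59.1
```

carry_out(commands=[{"dp": [0, 0, 0], "turn": [0, 0, 0], "gripper": 0}, {"dp": [0, 0, 0], "turn": [0, 0, 0], "gripper": 0}, {"dp": [0, 0, 0], "turn": [0, 0, 0], "gripper": 0}], force=60)

```text
time_s: 3.28
ee_pos: [0.5552, -0.2444, 0.0924]
eef_rot: [[-0.466, 0.885, -0.003], [0.885, 0.466, 0.001], [0.003, -0.002, -1.0]]
force: [1.8, 0.0, 0.9]
grip_width: 0.0156
grasp_force: 59.2
```

```bash
python3 - <<'E'
from h import *
st()
E
```

```text
3.275 [ 0.5552 -0.2444  0.0924] [[-0.4661963527950376, 0.88467505767607, -0.0033170719689641684], [0.8846771957909483, 0.4662023134950582, 0.0012892398224703416], [0.0026869849402630193, -0.002333499024626345, -0.9999936674270655]] [1.7909 0.003  0.8783] 0.015567550139576655 [ 0.5744  0.7911 -0.3359  1.7585  0.3909  0.6621  0.5035]
```

Gripped (width 15.6 mm, 59 N). I'll lift while refining the foot's position from the first two views.

carry_out(commands=[{"dp": [0, 0, -2], "turn": [0, 0, 0], "gripper": 0}, {"dp": [0, 0, -6], "turn": [0, 0, 0], "gripper": 0}, {"dp": [0, 0, -12], "turn": [0, 0, 0], "gripper": 0}, {"dp": [0, 0, -18], "turn": [0, 0, 0], "gripper": 0}, {"dp": [0, 0, -20], "turn": [0, 0, 0], "gripper": 0}])

```text
time_s: 3.9
ee_pos: [0.5561, -0.2452, 0.2953]
eef_rot: [[-0.466, 0.885, -0.001], [0.885, 0.466, -0.001], [-0.0, -0.001, -1.0]]
force: [0.4, 0.1, -6.0]
grip_width: 0.0152
grasp_force: 59.2
```

```bash
python3 - <<'E'
from h import *
st()
crops=[]
for n,(u,v) in(('top',(211,255)),('side',(262,302))):
    L=dict(np.load(n+'0.npz')); im=L['im']; K,A,C=L['K'],L['A'],L['C']
    p=cloud(L['d'],K,A,C)
    w=np.zeros(im.shape[:2],bool); w[v-40:v+40,u-40:u+40]=1
    m=(w&(p[...,2]>.013)&(p[...,2]<.03)).astype(np.uint8)
    m=cv2.morphologyEx(m,cv2.MORPH_CLOSE,np.ones((15,15)))
    c=max(cv2.findContours(m,0,1)[0],key=len)
    h=cv2.convexHull(c)[:,0,:]
    q=np.array([plane(K,A,C,a,b,.02)[:2] for a,b in c[:,0,:]])
    # circle least squares
    B=np.c_[2*q,np.ones(len(q))]; s=np.linalg.lstsq(B,(q**2).sum(1),rcond=None)[0]
    print(n,'disc',s[:2],np.sqrt(s[2]+s[:2]@s[:2]), p[m>0][:,2].mean())
    m2=w&(p[...,2]>.06)&(p[...,2]<.09); vv,uu=np.nonzero(m2)
    i=np.argsort(vv)[:10]; print('spindle top px',uu.mean(),vv.min(),vv.max(), 'ray@.078 of top px:',plane(K,A,C,uu[i].mean(),vv.min(),.078))
    crops.append(cv2.resize(im[v-36:v+36,u-36:u+36],(390,390),interpolation=cv2.INTER_CUBIC))
cv2.imwrite('pics/foot.png',cv2.convertScaleAbs(np.hstack(crops)[:,:,::-1],alpha=1.8))
E
```

```text
3.9 [ 0.5561 -0.2452  0.2953] [[-0.46587616356042383, 0.8848494808640428, -0.0008924353507907589], [0.8848499290449132, 0.46587586019844984, -0.0005347462639837624], [-5.740586735896733e-05, -0.0010387968947673531, -0.9999994588026425]] [ 0.4161  0.1232 -5.9749] 0.015187020314170149 [ 0.6416  0.5515 -0.4412  1.5755  0.2583  1.0735  0.6182]
top disc [0.4707 0.2319] 0.06901867078759932 0.028935359055217123
spindle top px 208.87179487179486 251 257 ray@.078 of top px: [0.4859 0.2338 0.078 ]
side disc [0.4789 0.2386] 0.061034382979500305 0.02519960920065258
spindle top px 260.72058823529414 289 298 ray@.078 of top px: [0.4829 0.233  0.078 ]
```

View pics/foot.png

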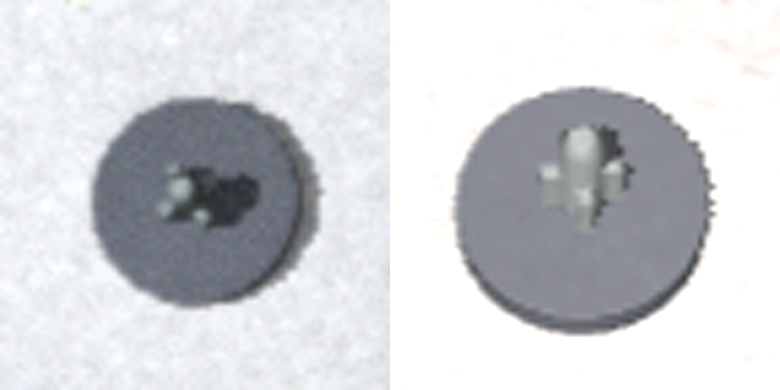

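The crop shows the disc, spindle tip and spline tips. Top crop: disc centre ≈(196,200), tip (181,187), spline tips (167,208), (203,217) and (175,168). Side crop: disc centre ≈(583−390,203), spline tips (548−390,172), (583−390,197) and (617−390,172), pin tip (582−390,133).

```bash
python3 - <<'E'
from h import *
np.set_printoptions(precision=4,suppress=True)
s=72/390
for n,o,pts in(('top',(175,219),[(196,200,.02),(181,187,.078),(167,208,.048),(203,217,.048),(175,168,.048)]),('side',(226,266),[(193,203,.02),(192,131,.078),(156,171,.048),(194,195,.048),(230,171,.048)])):
    L=dict(np.load(n+'0.npz')); K,A,C=L['K'],L['A'],L['C']
    for a,b,z in pts: print(n,z,plane(K,A,C,o[0]+a*s-.5,o[1]+b*s-.5,z)[:2])
    # grey disc mask by colour, top face
    im=L['im'].astype(int); u,v=(211,255) if n=='top' else (262,302)
    g=im.sum(2)[v-36:v+36,u-36:u+36]; 
    m=(g<(150 if n=='top' else 330)).astype(np.uint8); print(np.percentile(g,[5,20,40,60,80]))
go([.478,.236,.295],77.5)
E
```

```text
top 0.02 [0.479  0.2343]
top 0.078 [0.4795 0.2353]
top 0.048 [0.4706 0.2471]
top 0.048 [0.4658 0.2258]
top 0.048 [0.4943 0.2437]
[181. 199. 390. 397. 403.]
side 0.02 [0.4776 0.239 ]
side 0.078 [0.4809 0.2342]
side 0.048 [0.4939 0.2459]
side 0.048 [0.472  0.2484]
side 0.048 [0.4631 0.2292]
[233. 239. 427. 437. 444.]
k 0 dp [46.22 15.5   0.01] turn [-0.001  -0.0004 -0.868 ] rows 7.799388213617057 4.647952758231931
k 180 dp [46.22 15.5   0.01] turn [-0.0005  0.0012  2.2736] rows 7.799388213617057 12.174480946234624
```

carry_out(commands=[{"dp": [23, 7.7, 0], "turn": [0, 0, -0.8], "gripper": 0}, {"dp": [23, 7.7, 0], "turn": [0, 0, -0.8], "gripper": 0}, {"dp": [23, 7.7, 0], "turn": [0, 0, -0.8], "gripper": 0}, {"dp": [23, 7.7, 0], "turn": [0, 0, -0.8], "gripper": 0}, {"dp": [23, 7.7, 0], "turn": [0, 0, -0.8], "gripper": 0}])

```text
time_s: 4.53
ee_pos: [0.5141, 0.0002, 0.2922]
eef_rot: [[-0.963, 0.27, -0.007], [0.27, 0.963, 0.004], [0.008, 0.002, -1.0]]
force: [-0.2, -1.2, -4.9]
grip_width: 0.0149
grasp_force: 59.8
```

```bash
python3 - <<'E'
from h import *
st(); go([.479,.236,.295],120)
E
```

```text
4.525 [0.5141 0.0002 0.2922] [[-0.9627443133508361, 0.27031871991297535, -0.007153794464298713], [0.2702979398162979, 0.9627694384638574, 0.0037459432795491103], [0.007900053271473058, 0.001672729684951478, -0.9999673950353125]] [-0.1864 -1.2277 -4.8768] 0.01491389635405274 [ 0.4319  0.4596 -0.7025  1.8189  0.3423  0.9956  0.8866]
k 0 dp [ 9.75 21.75 -0.16] turn [ 0.0047 -0.0068 -0.7973] rows 3.8137629603209025 4.269635033734108
k 180 dp [ 9.75 21.75 -0.16] turn [-0.0084 -0.0059  2.3443] rows 3.8137629603209025 12.553038887470306
```

carry_out(commands=[{"dp": [9.75, 21.75, -0.2], "turn": [0.005, -0.007, -0.8], "gripper": 0}, {"dp": [9.75, 21.75, -0.2], "turn": [0.005, -0.007, -0.8], "gripper": 0}, {"dp": [9.75, 21.75, -0.2], "turn": [0.005, -0.007, -0.8], "gripper": 0}, {"dp": [9.75, 21.75, -0.2], "turn": [0.005, -0.007, -0.8], "gripper": 0}, {"dp": [9.75, 21.75, -0.2], "turn": [0.005, -0.007, -0.8], "gripper": 0}])

```text
time_s: 5.15
ee_pos: [0.4815, 0.2356, 0.2946]
eef_rot: [[-0.865, -0.502, 0.001], [-0.502, 0.865, -0.0], [-0.0, -0.0, -1.0]]
force: [-0.2, -1.3, -5.5]
grip_width: 0.0155
grasp_force: 61.1
```

```bash
python3 - <<'E'
from h import *
st(); go([.479,.236,.195],120)
cs=[]
for n,(u,v) in(('top',(211,250)),('side',(262,270))):
    x=cap(n); a=x[0][v-60:v+75,u-65:u+65]; cs.append(cv2.resize(a,(390,405),interpolation=cv2.INTER_CUBIC))
    p=cloud(*x[1:]); w=np.zeros(p.shape[:2],bool); w[v-60:v+75,u-65:u+65]=1
    m=w&(p[...,2]>.245)&(p[...,2]<.272); q=p[m]
    if len(q)>5: print(n,len(q),np.median(q[:,2]),cv2.minAreaRect(q[:,:2].astype(np.float32)))
cv2.imwrite('pics/above.png',cv2.convertScaleAbs(np.hstack(cs)[:,:,::-1],alpha=1.8))
E
```

```text
5.15 [0.4815 0.2356 0.2946] [[-0.8651335742296092, -0.5015412045146906, 0.000564725291085284], [-0.5015413513762732, 0.8651336607158941, -0.00014817549637454253], [-0.00041424674144411943, -0.0004114246824389236, -0.9999998295646695]] [-0.1868 -1.3181 -5.5393] 0.015496441326606557 [ 0.0828  0.5458 -0.9105  1.7633  0.4856  1.0744  1.0997]
k 0 dp [0.2  0.16 9.96] turn [-0.0004  0.0004  0.0018] rows 1.594383039219696 0.010034530953862234
k 180 dp [0.2  0.16 9.96] turn [-0.0007 -0.0006 -3.1398] rows 1.594383039219696 16.812894817732897
top 163 0.2598733581996855 ((0.4821550250053406, 0.2356339395046234), (0.14813119173049927, 0.16056430339813232), 30.200454711914062)
side 1525 0.25778750918689475 ((0.48389241099357605, 0.234751358628273), (0.14804518222808838, 0.16205008327960968), 30.05783462524414)
```

View pics/above.png

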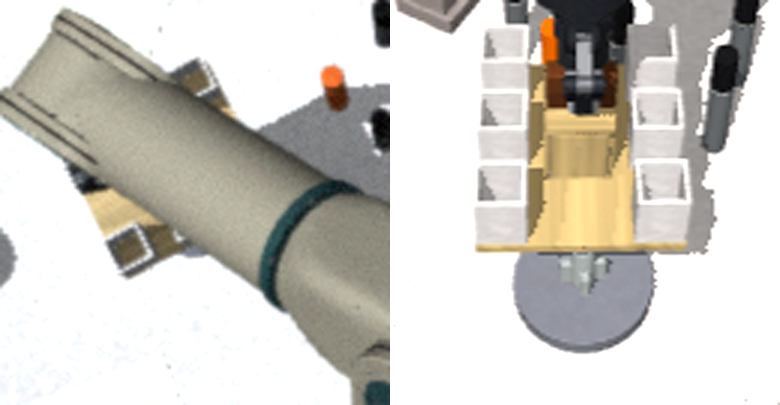

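Side crop: the carousel hangs level over the foot and is aligned with the splines at about 30°/120°. The rims give a centre of (.482,.2355), matching the TCP.

carry_out(commands=[{"dp": [0.2, 0.15, 5], "turn": [0, 0, 0], "gripper": 0}, {"dp": [0.2, 0.15, 9], "turn": [0, 0, 0], "gripper": 0}, {"dp": [0.2, 0.15, 11], "turn": [0, 0, 0], "gripper": 0}, {"dp": [0.2, 0.15, 11.3], "turn": [0, 0, 0], "gripper": 0}, {"dp": [0.2, 0.15, 11.3], "turn": [0, 0, 0], "gripper": 0}])

```text
time_s: 5.88
ee_pos: [0.4826, 0.2303, 0.1825]
eef_rot: [[-0.871, -0.49, 0.003], [-0.49, 0.871, -0.003], [-0.001, -0.004, -1.0]]
force: [-0.4, 0.6, -4.7]
grip_width: 0.015
grasp_force: 61.1
```

```bash
python3 - <<'E'
from h import *
st(); go([.479,.236,.165],120)
cs=[]
x=cap('side'); p=cloud(*x[1:]); K,A,C=x[2:]
m=(p[...,2]>.13)&(p[...,2]<.152)&(np.hypot(p[...,0]-.48,p[...,1]-.236)<.12); q=p[m]; print(np.median(q[:,2]),cv2.minAreaRect(q[:,:2].astype(np.float32)))
cv2.imwrite('pics/ab2.png',cv2.convertScaleAbs(cv2.resize(x[0][240:350,190:330],(700,550),interpolation=cv2.INTER_CUBIC)[:,:,::-1],alpha=1.6))
E
```

```text
5.875 [0.4826 0.2303 0.1825] [[-0.8714569444795599, -0.4904597445373658, 0.0034688480351805673], [-0.49046976359479055, 0.8714525672903615, -0.003135914907717393], [-0.0014848965012683112, -0.004434179899388709, -0.9999890665057294]] [-0.4343  0.5507 -4.7255] 0.014960590185873113 [ 0.0094  0.6715 -0.7964  1.8969  0.6421  0.8473  0.9586]
k 0 dp [0.03 0.68 1.74] turn [-0.0044  0.0015 -0.011 ] rows 0.2995145780182414 0.06386921664153364
k 180 dp [0.03 0.68 1.74] turn [0.0023 0.007  3.1306] rows 0.2995145780182414 16.763673933715328
0.14445960100205935 ((0.48485803604125977, 0.23170477151870728), (0.14829802513122559, 0.16454295814037323), 29.43657875061035)
```

View pics/ab2.png

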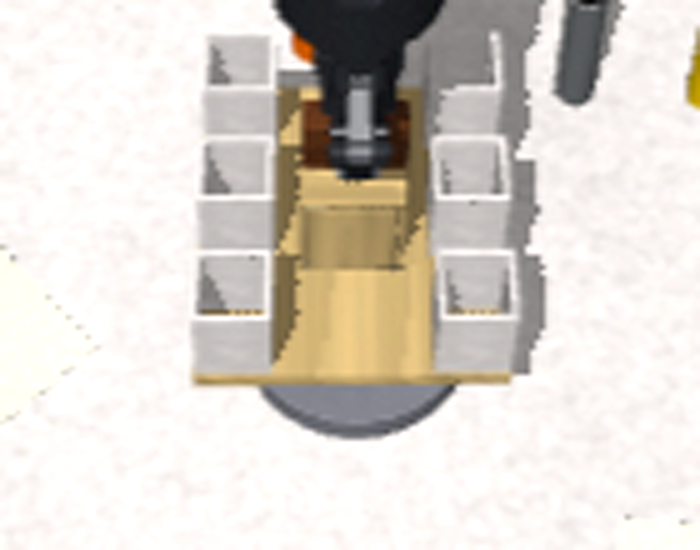

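carry_out(commands=[{"dp": [0, 0.65, -0.1], "turn": [-0.004, 0.001, -0.01], "gripper": 0}, {"dp": [0, 0.65, -0.1], "turn": [-0.004, 0.001, -0.01], "gripper": 0}, {"dp": [0, 0.65, -0.1], "turn": [-0.004, 0.001, -0.01], "gripper": 0}])

```text
time_s: 6.3
ee_pos: [0.4791, 0.2366, 0.1835]
eef_rot: [[-0.866, -0.501, 0.001], [-0.501, 0.866, 0.0], [-0.001, -0.0, -1.0]]
force: [0.5, -0.5, -5.0]
grip_width: 0.0151
grasp_force: 61.1
```

carry_out(commands=[{"dp": [0, 0, 0], "turn": [0, 0, 0], "gripper": 0}])

```text
time_s: 6.42
ee_pos: [0.4791, 0.2364, 0.1833]
eef_rot: [[-0.866, -0.5, 0.001], [-0.5, 0.866, -0.0], [-0.001, -0.0, -1.0]]
force: [-0.5, -0.7, -4.2]
grip_width: 0.0154
grasp_force: 61.1
```

```bash
python3 - <<'E'
from h import *
st(); go([.479,.236,.165],120)
E
```

```text
6.425 [0.4791 0.2364 0.1833] [[-0.8658020123427211, -0.5003863192241079, 0.0006379315354808324], [-0.5003864241001407, 0.8658021867294288, -5.550999289055153e-06], [-0.0005495448743005658, -0.0003240183462147872, -0.9999997965062505]] [-0.4958 -0.684  -4.1765] 0.015444143650017146 [ 0.0022  0.6721 -0.8024  1.8964  0.6394  0.8493  0.9602]
k 0 dp [ 0.02 -0.03  1.83] turn [-0.0003  0.0005  0.0004] rows 0.2921600077185669 0.004168921020698168
k 180 dp [ 0.02 -0.03  1.83] turn [-0.0009 -0.0005 -3.1411] rows 0.2921600077185669 16.820040298580203
```

Descend 1.5 cm, then check the force.

carry_out(commands=[{"dp": [0, 0, 0.4], "turn": [0, 0, 0], "gripper": 0}, {"dp": [0, 0, 0.8], "turn": [0, 0, 0], "gripper": 0}, {"dp": [0, 0, 1.2], "turn": [0, 0, 0], "gripper": 0}, {"dp": [0, 0, 1.5], "turn": [0, 0, 0], "gripper": 0}, {"dp": [0, 0, 1.5], "turn": [0, 0, 0], "gripper": 0}])

```text
time_s: 7.05
ee_pos: [0.4788, 0.2364, 0.1678]
eef_rot: [[-0.866, -0.501, -0.0], [-0.501, 0.866, -0.0], [0.0, 0.0, -1.0]]
force: [0.4, 0.9, -4.7]
grip_width: 0.0154
grasp_force: 61.1
```

carry_out(commands=[{"dp": [0, 0, 0.5], "turn": [0, 0, 0], "gripper": 0}, {"dp": [0, 0, 1.0], "turn": [0, 0, 0], "gripper": 0}, {"dp": [0, 0, 1.5], "turn": [0, 0, 0], "gripper": 0}, {"dp": [0, 0, 1.9], "turn": [0, 0, 0], "gripper": 0}, {"dp": [0, 0, 1.9], "turn": [0, 0, 0], "gripper": 0}])

```text
time_s: 7.68
ee_pos: [0.4787, 0.236, 0.1486]
eef_rot: [[-0.866, -0.5, -0.001], [-0.5, 0.866, -0.001], [0.001, -0.0, -1.0]]
force: [-0.2, -1.9, -6.1]
grip_width: 0.0148
grasp_force: 61.1
```

carry_out(commands=[{"dp": [0, 0, 0.3], "turn": [0, 0, 0], "gripper": 0}, {"dp": [0, 0, 0.6], "turn": [0, 0, 0], "gripper": 0}, {"dp": [0, 0, 0.9], "turn": [0, 0, 0], "gripper": 0}, {"dp": [0, 0, 1.2], "turn": [0, 0, 0], "gripper": 0}])

```text
time_s: 8.18
ee_pos: [0.48, 0.2371, 0.1391]
eef_rot: [[-0.866, -0.5, 0.003], [-0.5, 0.866, 0.0], [-0.003, -0.002, -1.0]]
force: [-2.2, -6.8, 25.1]
grip_width: 0.015
grasp_force: 65.8
```

Resting on the splines. I'll ease the pressure and turn.

carry_out(commands=[{"dp": [0, 0, -0.1], "turn": [0, 0, 0.035], "gripper": 0}, {"dp": [0, 0, -0.1], "turn": [0, 0, 0.07], "gripper": 0}, {"dp": [0, 0, -0.1], "turn": [0, 0, 0.105], "gripper": 0}, {"dp": [0, 0, -0.1], "turn": [0, 0, 0.14], "gripper": 0}, {"dp": [0, 0, -0.1], "turn": [0, 0, 0.175], "gripper": 0}])

```text
time_s: 8.8
ee_pos: [0.4798, 0.2368, 0.1399]
eef_rot: [[-0.94, -0.341, 0.003], [-0.341, 0.94, 0.0], [-0.003, -0.001, -1.0]]
force: [-2.2, -4.7, 12.1]
grip_width: 0.0155
grasp_force: 63.7
```

carry_out(commands=[{"dp": [0, 0, 0], "turn": [0, 0, -0.1], "gripper": 0}, {"dp": [0, 0, 0], "turn": [0, 0, -0.175], "gripper": 0}, {"dp": [0, 0, 0.1], "turn": [0, 0, -0.21], "gripper": 0}, {"dp": [0, 0, 0.1], "turn": [0, 0, -0.245], "gripper": 0}, {"dp": [0, 0, 0.1], "turn": [0, 0, -0.28], "gripper": 0}])

```text
time_s: 9.43
ee_pos: [0.4786, 0.2366, 0.1367]
eef_rot: [[-0.807, -0.59, -0.001], [-0.59, 0.807, 0.0], [0.0, 0.001, -1.0]]
force: [-2.5, -1.1, -4.6]
grip_width: 0.0152
grasp_force: 61.2
```

carry_out(commands=[{"dp": [0, 0, 0], "turn": [0, 0, -0.035], "gripper": 0}, {"dp": [0, 0, 0], "turn": [0, 0, -0.07], "gripper": 0}])

```text
time_s: 9.68
ee_pos: [0.4787, 0.236, 0.1368]
eef_rot: [[-0.764, -0.645, -0.001], [-0.645, 0.764, -0.001], [0.001, -0.0, -1.0]]
force: [-2.5, -3.0, -5.3]
grip_width: 0.0151
grasp_force: 61.2
```

It found the slots: no upward force and z is below the resting height. Lower it home.

carry_out(commands=[{"dp": [0, 0, 0.6], "turn": [0, 0, 0], "gripper": 0}, {"dp": [0, 0, 1.2], "turn": [0, 0, 0], "gripper": 0}, {"dp": [0, 0, 1.8], "turn": [0, 0, 0], "gripper": 0}, {"dp": [0, 0, 2.3], "turn": [0, 0, 0], "gripper": 0}, {"dp": [0, 0, 2.5], "turn": [0, 0, 0], "gripper": 0}])

```text
time_s: 10.3
ee_pos: [0.4793, 0.2356, 0.1123]
eef_rot: [[-0.766, -0.643, 0.001], [-0.643, 0.766, -0.002], [0.001, -0.002, -1.0]]
force: [-3.6, -7.5, 15.5]
grip_width: 0.0151
grasp_force: 64.3
```

carry_out(commands=[{"dp": [0, 0, 0], "turn": [0, 0, 0], "gripper": 0.5}, {"dp": [0, 0, -0.3], "turn": [0, 0, 0], "gripper": 0.8}, {"dp": [0, 0, -0.3], "turn": [0, 0, 0], "gripper": 1}, {"dp": [0, 0, -0.3], "turn": [0, 0, 0], "gripper": 1}, {"dp": [0, 0, -0.3], "turn": [0, 0, 0], "gripper": 1}])

```text
time_s: 10.92
ee_pos: [0.4791, 0.2366, 0.1152]
eef_rot: [[-0.765, -0.644, 0.001], [-0.644, 0.765, 0.0], [-0.001, -0.0, -1.0]]
force: [0.3, -0.5, -0.6]
grip_width: 0.0855
grasp_force: 0.0
```

carry_out(commands=[{"dp": [0, 0, -5], "turn": [0, 0, 0], "gripper": 1}, {"dp": [0, 0, -10], "turn": [0, 0, 0], "gripper": 1}, {"dp": [0, 0, -15], "turn": [0, 0, 0], "gripper": 1}, {"dp": [0, 0, -19], "turn": [0, 0, 0], "gripper": 1}, {"dp": [0, 0, -19], "turn": [0, 0, 0], "gripper": 1}])

```text
time_s: 11.55
ee_pos: [0.4801, 0.2379, 0.3081]
eef_rot: [[-0.766, -0.643, 0.006], [-0.643, 0.766, 0.003], [-0.007, -0.001, -1.0]]
force: [-1.1, 0.9, -0.6]
grip_width: 0.0855
grasp_force: 0.0
```

```bash
python3 - <<'E'
from h import *
st(); x=cap('wrist','w2.png'); p=cloud(*x[1:]); r=np.hypot(p[...,0]-.479,p[...,1]-.236)<.13
for nm,lo,hi in(('grip',.115,.14),('rims',.07,.086),('tray',.02,.036)):
    q=p[r&(p[...,2]>lo)&(p[...,2]<hi)]; print(nm,len(q),np.median(q[:,2]),cv2.minAreaRect(q[:,:2].astype(np.float32)))
E
```

```text
11.55 [0.4801 0.2379 0.3081] [[-0.7655238674580598, -0.6433798017683616, 0.005969843260789208], [-0.6433733563160239, 0.7655458788387414, 0.003198714690871049], [-0.006628177329336391, -0.0013921456543239039, -0.9999770643348617]] [-1.1497  0.9456 -0.641 ] 0.08553765537668692 [ 0.1146  0.5461 -0.9724  1.7494  0.5019  1.1096  1.2506]
grip 823 0.12676762371566908 ((0.4802778363227844, 0.23598799109458923), (0.050203271210193634, 0.014981251209974289), 39.72109603881836)
rims 2950 0.0795216746394927 ((0.48098552227020264, 0.23616035282611847), (0.14879068732261658, 0.16036666929721832), 39.839168548583984)
tray 9789 0.028030888841116375 ((0.48088255524635315, 0.23622751235961914), (0.15051895380020142, 0.1642107367515564), 40.0258674621582)
```

View pics/w2.png

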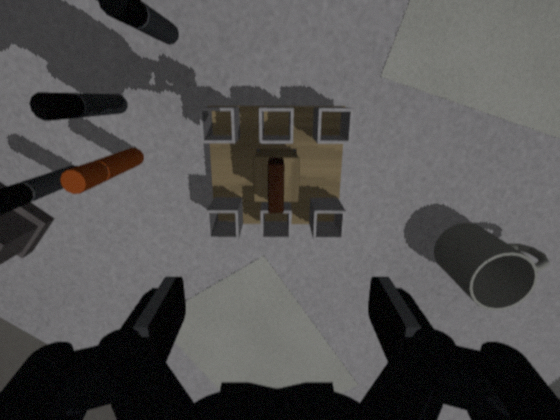

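Carousel home: rims at z 0.0795, tray at 0.028, centre (.4807,.2361), grip axis at 40°. The wrist view shows the bar at (276,190), markers at left, mug at right. I'll use the four corner tubes with tool yaw at 130° throughout. Marker D comes first.

```bash
python3 - <<'E'
from h import *
go([.4415,.040,.26],130)
E
```

```text
k 0 dp [ 15.57 -12.62   4.58] turn [-0.0012  0.0028  0.0007] rows 3.289052359142871 0.016732243711750035
k 180 dp [ 15.57 -12.62   4.58] turn [-4.4000e-03 -1.9000e-03 -3.1409e+00] rows 3.289052359142871 16.818599233773067
```

carry_out(commands=[{"dp": [15.6, -12.6, 4], "turn": [0, 0, 0], "gripper": 0.65}, {"dp": [15.6, -12.6, 4], "turn": [0, 0, 0], "gripper": 0.65}, {"dp": [15.6, -12.6, 4], "turn": [0, 0, 0], "gripper": 0.65}, {"dp": [15.6, -12.6, 4.6], "turn": [0, 0, 0], "gripper": 0.65}, {"dp": [15.6, -12.6, 4.6], "turn": [0, 0, 0], "gripper": 0.65}])

```text
time_s: 12.22
ee_pos: [0.4398, 0.0387, 0.2579]
eef_rot: [[-0.767, -0.642, -0.002], [-0.642, 0.767, 0.0], [0.002, 0.002, -1.0]]
force: [0.4, 0.1, 0.2]
grip_width: 0.0557
grasp_force: 0.0
```

```bash
cat >> h.py <<'E'
def caps():
    st(); x=cap('wrist'); p=cloud(*x[1:]); K,A,C=x[2:]
    m=(p[...,2]>.134)&(p[...,2]<.15); m[330:]=0
    k,lab,s,c=cv2.connectedComponentsWithStats(m.astype(np.uint8)); out=[]
    for i in range(1,k):
        if s[i,4]>60:
            q=p[lab==i]; (e,r)=cv2.minEnclosingCircle(q[q[:,2]>np.percentile(q[:,2],40)][:,:2].astype(np.float32))
            print('cap',c[i].round(),s[i,4],'centre',np.round(e,4),'r',round(r,4),'z',round(float(np.median(q[:,2])),4),x[0][lab==i].mean(0).round())
    return x
E
python3 - <<'E'
from h import *
x=caps(); cv2.imwrite('pics/d1.png',x[0][:,:,::-1])
E
```

```text
12.225 [0.4398 0.0387 0.2579] [[-0.7667186578487025, -0.6419788953689038, -0.0023659263738399455], [-0.6419813981863581, 0.7667200972717908, 0.0004205023480035547], [0.001544049666617071, 0.0018412877173673507, -0.9999971127809163]] [0.3769 0.1069 0.2378] 0.05573100375973658 [ 0.5633  0.4788 -1.0074  2.0404  0.5177  0.9021  1.5387]
cap [301. 117.] 866 centre [0.373  0.0055] r 0.0115 z 0.1398 [128. 111.  45.]
cap [177. 160.] 807 centre [ 0.4566 -0.046 ] r 0.0116 z 0.1398 [12. 12. 13.]
cap [275. 215.] 681 centre [0.4425 0.0388] r 0.0118 z 0.1397 [18. 18. 20.]
```

View pics/d1.png

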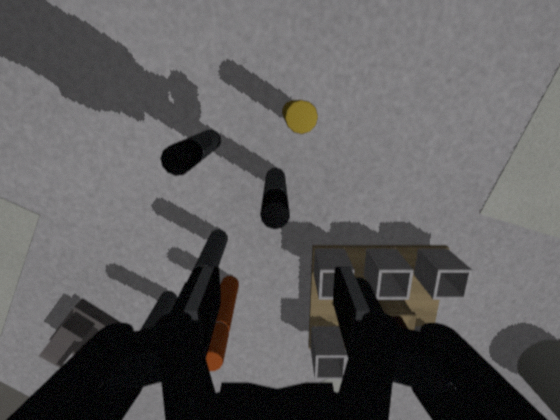

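Wrist view: target marker D's black cap is at (275,215), marker C at (177,160), the yellow look-alike at (301,117) and the orange one at (222,320). I'll go partway down, correct, then grasp.

carry_out(commands=[{"dp": [-0.2, -0.2, 5], "turn": [0, 0, 0], "gripper": 0.65}, {"dp": [-0.2, -0.2, 8], "turn": [0, 0, 0], "gripper": 0.65}, {"dp": [-0.2, -0.2, 8.5], "turn": [0, 0, 0], "gripper": 0.65}, {"dp": [-0.2, -0.2, 8.5], "turn": [0, 0, 0], "gripper": 0.65}])

```text
time_s: 12.78
ee_pos: [0.4442, 0.0413, 0.1748]
eef_rot: [[-0.764, -0.646, 0.002], [-0.646, 0.764, 0.001], [-0.002, 0.0, -1.0]]
force: [0.4, 1.0, 0.6]
grip_width: 0.0556
grasp_force: 0.0
```

```bash
python3 - <<'E'
from h import *
st(); go([.4425,.0388,.107],130)
E
```

```text
12.775 [0.4442 0.0413 0.1748] [[-0.7637097054346967, -0.6455579636464304, 0.0015496443213139923], [-0.6455565162742973, 0.7637112763488307, 0.0013677256422735865], [-0.0020664270229706736, 4.4162357844594785e-05, -0.999997863962241]] [0.4223 1.0398 0.5998] 0.055550539131743674 [ 0.4369  0.598  -0.8659  2.1297  0.7023  0.7245  1.3745]
k 0 dp [ 0.3  -0.08  6.78] turn [0.     0.0021 0.0036] rows 1.0855013326715575 0.02233017863751894
k 180 dp [ 0.3  -0.08  6.78] turn [-0.0032  0.0001 -3.138 ] rows 1.0855013326715575 16.80303552449679
```

carry_out(commands=[{"dp": [0.3, -0.1, 0], "turn": [0, 0.002, 0.004], "gripper": 0.65}, {"dp": [0.3, -0.1, 3], "turn": [0, 0.002, 0.004], "gripper": 0.65}, {"dp": [0.3, -0.1, 6], "turn": [0, 0.002, 0.004], "gripper": 0.65}, {"dp": [0.3, -0.1, 6.8], "turn": [0, 0.002, 0.004], "gripper": 0.65}, {"dp": [0.3, -0.1, 6.8], "turn": [0, 0.002, 0.004], "gripper": 0.65}])

```text
time_s: 13.4
ee_pos: [0.4423, 0.0369, 0.1067]
eef_rot: [[-0.768, -0.641, -0.0], [-0.641, 0.768, -0.001], [0.001, -0.001, -1.0]]
force: [0.3, 0.1, -0.5]
grip_width: 0.0552
grasp_force: 0.0
```

```bash
python3 - <<'E'
from h import *
st(); go([.4425,.0388,.107],130)
E
```

```text
13.4 [0.4423 0.0369 0.1067] [[-0.7679200789686071, -0.6405455447866172, -0.0003966999671429446], [-0.6405449554019174, 0.7679200013967542, -0.0010156593743658347], [0.0009552099265933742, -0.0005258410642066234, -0.9999994055324088]] [ 0.3123  0.0603 -0.5427] 0.055247148069462404 [ 0.3347  0.6966 -0.7151  2.1884  0.8846  0.5762  1.2156]
k 0 dp [-0.14  0.13 -0.03] turn [-0.0005 -0.001  -0.0029] rows 0.03131595180527677 0.016707307773281357
k 180 dp [-0.14  0.13 -0.03] turn [-0.0015  0.0008  3.1387] rows 0.03131595180527677 16.806776044925154
```

carry_out(commands=[{"dp": [-0.15, 0.1, 0], "turn": [0, 0, 0], "gripper": 0.5}, {"dp": [-0.15, 0.1, 0], "turn": [0, 0, 0], "gripper": 0}, {"dp": [-0.15, 0.1, 0], "turn": [0, 0, 0], "gripper": 0}, {"dp": [-0.15, 0.1, 0], "turn": [0, 0, 0], "gripper": 0}, {"dp": [-0.15, 0.1, 0], "turn": [0, 0, 0], "gripper": 0}], force=30)

```text
time_s: 14.02
ee_pos: [0.443, 0.0389, 0.1069]
eef_rot: [[-0.768, -0.641, 0.001], [-0.641, 0.768, -0.001], [-0.0, -0.001, -1.0]]
force: [-0.8, 0.6, 7.1]
grip_width: 0.0233
grasp_force: 29.2
```

carry_out(commands=[{"dp": [0, 0, -3], "turn": [0, 0, 0], "gripper": 0}, {"dp": [0, 0, -8], "turn": [0, 0, 0], "gripper": 0}, {"dp": [0, 0, -13], "turn": [0, 0, 0], "gripper": 0}, {"dp": [0, 0, -17], "turn": [0, 0, 0], "gripper": 0}, {"dp": [0, 0, -17], "turn": [0, 0, 0], "gripper": 0}])

```text
time_s: 14.65
ee_pos: [0.4442, 0.039, 0.2787]
eef_rot: [[-0.768, -0.64, 0.005], [-0.64, 0.768, -0.001], [-0.003, -0.004, -1.0]]
force: [-0.0, 0.5, -1.0]
grip_width: 0.0234
grasp_force: 29.8
```

```bash
python3 - <<'E'
from h import *
st(); go([.4837,.3196,.28],130)
E
```

```text
14.65 [0.4442 0.039  0.2787] [[-0.7684763372378213, -0.639859670820305, 0.004870396623780741], [-0.639871452752476, 0.7684809362741202, -0.0012548050395522676], [-0.002939907817917758, -0.004080715743881976, -0.9999873522705373]] [-0.0474  0.5387 -0.958 ] 0.02335160525329592 [ 0.5835  0.4528 -1.0285  2.0067  0.485   0.9437  1.5699]
k 0 dp [-20.99  19.03  -0.15] turn [-0.0041  0.0029 -0.0038] rows 4.533404277190789 0.03376429964450118
k 180 dp [-20.99  19.03  -0.15] turn [0.0046 0.0064 3.1378] rows 4.533404277190789 16.802065223405545
```

carry_out(commands=[{"dp": [-21, 19, -0.5], "turn": [-0.004, 0.003, -0.004], "gripper": 0}, {"dp": [-21, 19, -0.5], "turn": [-0.004, 0.003, -0.004], "gripper": 0}, {"dp": [-21, 19, -0.5], "turn": [-0.004, 0.003, -0.004], "gripper": 0}, {"dp": [-21, 19, -0.5], "turn": [-0.004, 0.003, -0.004], "gripper": 0}, {"dp": [-21, 19, -0.5], "turn": [-0.004, 0.003, -0.004], "gripper": 0}])

```text
time_s: 15.28
ee_pos: [0.481, 0.3225, 0.2795]
eef_rot: [[-0.763, -0.646, -0.008], [-0.646, 0.763, 0.001], [0.005, 0.005, -1.0]]
force: [-0.0, -1.6, -0.7]
grip_width: 0.0234
grasp_force: 29.7
```

```bash
python3 - <<'E'
from h import *
st(); go([.4837,.3196,.205],130)
x=cap('wrist','p1.png'); p=cloud(*x[1:]); r=np.hypot(p[...,0]-.48,p[...,1]-.236)<.13
for nm,lo,hi in(('grip',.115,.14),('rims',.07,.086),('tray',.02,.036)):
    q=p[r&(p[...,2]>lo)&(p[...,2]<hi)]; print(nm,len(q),np.median(q[:,2]),cv2.minAreaRect(q[:,:2].astype(np.float32)))
x=cap('side'); p=cloud(*x[1:])
for nm,lo,hi in(('rims',.07,.086),('mk',.18,.30)):
    q=p[(np.hypot(p[...,0]-.48,p[...,1]-.236)<.14)&(p[...,2]>lo)&(p[...,2]<hi)]; print('side',nm,len(q),cv2.minAreaRect(q[:,:2].astype(np.float32)),q[:,2].min())
E
```

```text
15.275 [0.481  0.3225 0.2795] [[-0.7629852030988091, -0.646370554352759, -0.007660699574806584], [-0.6463928278923846, 0.763004567755241, 0.0005844945880924691], [0.005467348676856524, 0.0053977819837991315, -0.9999704855885]] [-0.0183 -1.6082 -0.7454] 0.023373566588627274 [-0.0846  0.6395 -0.916   1.6638  0.5459  1.1218  1.1214]
k 0 dp [-0.06 -0.43  7.45] turn [ 0.0054 -0.0055  0.0047] rows 1.193730639629243 0.04826595029930926
k 180 dp [-0.06 -0.43  7.45] turn [ 0.0086  0.0084 -3.1369] rows 1.193730639629243 16.79719033256647
grip 1285 0.12672964585289903 ((0.48000961542129517, 0.2359006404876709), (0.04907149821519852, 0.016466079279780388), 40.079689025878906)
rims 4156 0.07953844777161095 ((0.4808212220668793, 0.23585200309753418), (0.148355633020401, 0.16060711443424225), 39.815433502197266)
tray 12479 0.028070293596242246 ((0.4806384742259979, 0.23584219813346863), (0.14992207288742065, 0.164231538772583), 40.04638671875)
side rims 595 ((0.4801778793334961, 0.23727920651435852), (0.148110032081604, 0.16378866136074066), 39.95036697387695) 0.07001418195719267
side mk 209 ((0.47803744673728943, 0.3310902416706085), (0.02411179430782795, 0.0427727997303009), 32.62106704711914) 0.18008720619294605
```

View pics/p1.png

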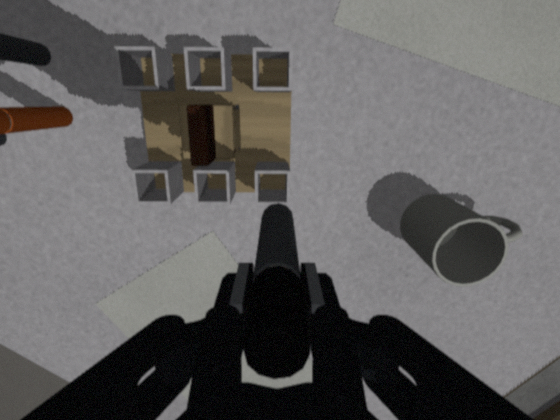

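Carousel unchanged; the held marker's tip at (278,207) sits beside the corner tube at (272,185). Descend to just above the rim, then correct.

carry_out(commands=[{"dp": [-0.05, -0.45, 3], "turn": [0.005, -0.005, 0.005], "gripper": 0}, {"dp": [-0.05, -0.45, 6], "turn": [0.005, -0.005, 0.005], "gripper": 0}, {"dp": [-0.05, -0.45, 7.2], "turn": [0.005, -0.005, 0.005], "gripper": 0}, {"dp": [-0.05, -0.45, 7.2], "turn": [0.005, -0.005, 0.005], "gripper": 0}])

```text
time_s: 15.88
ee_pos: [0.4847, 0.315, 0.2079]
eef_rot: [[-0.769, -0.639, -0.0], [-0.639, 0.769, -0.002], [0.002, -0.001, -1.0]]
force: [-0.5, 0.3, 0.5]
grip_width: 0.0237
grasp_force: 29.7
```

```bash
python3 - <<'E'
from h import *
go([.4837,.3196,.137],130)
E
```

```text
k 0 dp [-0.23  0.43  7.09] turn [-0.0012 -0.0017 -0.0043] rows 1.137543319377218 0.02565072298740498
k 180 dp [-0.23  0.43  7.09] turn [-2.6000e-03  1.9000e-03  3.1373e+00] rows 1.137543319377218 16.79932907674213
```

carry_out(commands=[{"dp": [-0.25, 0.4, 0.3], "turn": [-0.001, -0.002, -0.004], "gripper": 0}, {"dp": [-0.25, 0.4, 0.6], "turn": [-0.001, -0.002, -0.004], "gripper": 0}, {"dp": [-0.25, 0.4, 1], "turn": [-0.001, -0.002, -0.004], "gripper": 0}, {"dp": [-0.25, 0.4, 1], "turn": [-0.001, -0.002, -0.004], "gripper": 0}])

```text
time_s: 16.38
ee_pos: [0.4843, 0.3204, 0.1985]
eef_rot: [[-0.766, -0.643, 0.002], [-0.643, 0.766, 0.001], [-0.002, -0.0, -1.0]]
force: [0.2, -0.0, -0.5]
grip_width: 0.0232
grasp_force: 29.7
```

```bash
python3 - <<'E'
from h import *
go([.4837,.3196,.137],130)
E
```

```text
k 0 dp [ 0.11 -0.01  6.15] turn [-0.0003  0.002  -0.0001] rows 0.98462507473335 0.0107384108125728
k 180 dp [ 0.11 -0.01  6.15] turn [3.1000e-03 5.0000e-04 3.1415e+00] rows 0.98462507473335 16.822085032566324
```

Within 1 mm; descend in stages.

carry_out(commands=[{"dp": [0.1, 0, 1], "turn": [0, 0.002, 0], "gripper": 0}, {"dp": [0.1, 0, 2], "turn": [0, 0.002, 0], "gripper": 0}, {"dp": [0.1, 0, 3], "turn": [0, 0.002, 0], "gripper": 0}, {"dp": [0.1, 0, 3], "turn": [0, 0.002, 0], "gripper": 0}])

```text
time_s: 16.88
ee_pos: [0.4832, 0.3195, 0.1675]
eef_rot: [[-0.766, -0.643, -0.001], [-0.643, 0.766, -0.001], [0.002, 0.0, -1.0]]
force: [-1.0, -0.3, 0.5]
grip_width: 0.0234
grasp_force: 29.7
```

```bash
python3 - <<'E'
from h import *
go([.4837,.3196,.136],130)
E
```

```text
k 0 dp [-0.05 -0.03  3.15] turn [ 0.     -0.0017  0.0002] rows 0.5048695300115146 0.009116039327028782
k 180 dp [-0.05 -0.03  3.15] turn [ 2.7000e-03  0.0000e+00 -3.1414e+00] rows 0.5048695300115146 16.821252223155255
```

carry_out(commands=[{"dp": [0, 0, 1], "turn": [0, 0, 0], "gripper": 0}, {"dp": [0, 0, 2], "turn": [0, 0, 0], "gripper": 0}, {"dp": [0, 0, 2.8], "turn": [0, 0, 0], "gripper": 0}, {"dp": [0, 0, 3.1], "turn": [0, 0, 0], "gripper": 0}, {"dp": [0, 0, 3.1], "turn": [0, 0, 0], "gripper": 0}])

```text
time_s: 17.5
ee_pos: [0.4836, 0.32, 0.1376]
eef_rot: [[-0.766, -0.643, 0.0], [-0.643, 0.766, 0.0], [-0.0, -0.0, -1.0]]
force: [-0.0, -0.3, -0.7]
grip_width: 0.0235
grasp_force: 29.7
```

carry_out(commands=[{"dp": [0, 0, 0], "turn": [0, 0, 0], "gripper": 0.55}, {"dp": [0, 0, 0], "turn": [0, 0, 0], "gripper": 0.55}, {"dp": [0, 0, 0], "turn": [0, 0, 0], "gripper": 0.55}, {"dp": [0, 0, 0], "turn": [0, 0, 0], "gripper": 0.55}])

```text
time_s: 18.0
ee_pos: [0.4837, 0.32, 0.1379]
eef_rot: [[-0.766, -0.643, 0.001], [-0.643, 0.766, 0.0], [-0.001, -0.0, -1.0]]
force: [-0.4, -0.6, -0.2]
grip_width: 0.0473
grasp_force: 0.0
```

carry_out(commands=[{"dp": [0, 0, -2], "turn": [0, 0, 0], "gripper": 0.55}, {"dp": [0, 0, -6], "turn": [0, 0, 0], "gripper": 0.55}, {"dp": [0, 0, -10], "turn": [0, 0, 0], "gripper": 0.55}, {"dp": [0, 0, -14], "turn": [0, 0, 0], "gripper": 0.55}])

```text
time_s: 18.5
ee_pos: [0.4834, 0.3203, 0.2805]
eef_rot: [[-0.766, -0.643, 0.001], [-0.643, 0.766, 0.001], [-0.002, 0.0, -1.0]]
force: [0.2, 0.5, 0.4]
grip_width: 0.0473
grasp_force: 0.0
```

```bash
python3 - <<'E'
from h import *
st(); go([.4566,-.046,.27],130)
x=cap('wrist'); p=cloud(*x[1:]); q=p[(np.hypot(p[...,0]-.484,p[...,1]-.32)<.03)&(p[...,2]>.15)&(p[...,2]<.2)]
print(len(q),np.median(q,axis=0) if len(q) else '')
x=cap('side'); p=cloud(*x[1:]); q=p[(np.hypot(p[...,0]-.484,p[...,1]-.32)<.03)&(p[...,2]>.1)&(p[...,2]<.2)]
print(len(q),np.percentile(q,97,axis=0))
E
```

```text
18.5 [0.4834 0.3203 0.2805] [[-0.7656622010734101, -0.643241604617218, 0.0012774728520664465], [-0.643240499305442, 0.7656632609880976, 0.0011961715419755773], [-0.001747541331794884, 9.414106047804887e-05, -0.9999984686172045]] [0.1872 0.511  0.3715] 0.04729241716021017 [-0.0811  0.6349 -0.9142  1.6673  0.5506  1.1159  1.1186]
k 0 dp [ 25.62 -26.32   1.  ] turn [0.0001 0.0017 0.0006] rows 5.87864646041868 0.0098940864532327
k 180 dp [ 25.62 -26.32   1.  ] turn [-0.0027  0.0001 -3.141 ] rows 5.87864646041868 16.819256057720576
825 [0.4814 0.318  0.1676]
224 [0.4927 0.3343 0.1689]
```

First marker seated (cap top at 0.168). Now marker C.

carry_out(commands=[{"dp": [20, -21, 0], "turn": [0, 0, 0], "gripper": 0.65}, {"dp": [20, -21, 0], "turn": [0, 0, 0], "gripper": 0.65}, {"dp": [20, -21, 0], "turn": [0, 0, 0], "gripper": 0.65}, {"dp": [20, -21, 0], "turn": [0, 0, 0], "gripper": 0.65}, {"dp": [20, -21, 0], "turn": [0, 0, 0], "gripper": 0.65}])

```text
time_s: 19.23
ee_pos: [0.4647, 0.0273, 0.278]
eef_rot: [[-0.768, -0.641, 0.0], [-0.641, 0.768, -0.002], [0.001, -0.001, -1.0]]
force: [0.3, 0.8, 0.0]
grip_width: 0.0554
grasp_force: 0.0
```

carry_out(commands=[{"dp": [5.6, -5.3, 0], "turn": [0, 0, 0], "gripper": 0.65}, {"dp": [5.6, -5.3, 3], "turn": [0, 0, 0], "gripper": 0.65}, {"dp": [5.6, -5.3, 3], "turn": [0, 0, 0], "gripper": 0.65}])

```text
time_s: 19.6
ee_pos: [0.455, -0.0476, 0.2468]
eef_rot: [[-0.768, -0.641, -0.003], [-0.641, 0.768, -0.0], [0.003, 0.002, -1.0]]
force: [-0.2, -0.5, -0.1]
grip_width: 0.0558
grasp_force: 0.0
```

```bash
python3 - <<'E'
from h import *
caps(); go([.4566,-.046,.175],130)
E
```

```text
19.6 [ 0.455  -0.0476  0.2468] [[-0.7678575197577598, -0.6406122870116625, -0.00327522230520762], [-0.6406156810760211, 0.7678616730133949, -1.6630550647468695e-05], [0.002525571413851964, 0.0020853888743535497, -0.9999946363067532]] [-0.1739 -0.4563 -0.1217] 0.05575343199611565 [ 0.727   0.5197 -0.989   2.0165  0.5553  0.9043  1.7031]
cap [403. 179.] 853 centre [0.373 0.005] r 0.0117 z 0.1396 [117. 102.  42.]
cap [277. 219.] 742 centre [ 0.4565 -0.0461] r 0.0115 z 0.1397 [17. 17. 18.]
k 0 dp [-0.   -0.06  7.29] turn [0.001  0.0003 0.    ] rows 1.1670228594217902 0.005614185439577043
k 180 dp [-0.   -0.06  7.29] turn [-0.0005  0.0016 -3.1416] rows 1.1670228594217902 16.822215008738183
```

carry_out(commands=[{"dp": [0, 0, 3], "turn": [0, 0, 0], "gripper": 0.65}, {"dp": [0, 0, 6], "turn": [0, 0, 0], "gripper": 0.65}, {"dp": [0, 0, 7.3], "turn": [0, 0, 0], "gripper": 0.65}, {"dp": [0, 0, 7.3], "turn": [0, 0, 0], "gripper": 0.65}])

```text
time_s: 20.15
ee_pos: [0.457, -0.0446, 0.1751]
eef_rot: [[-0.764, -0.645, 0.001], [-0.645, 0.764, 0.001], [-0.001, 0.0, -1.0]]
force: [-0.5, -0.5, 0.9]
grip_width: 0.0555
grasp_force: 0.0
```

```bash
python3 - <<'E'
from h import *
go([.4566,-.046,.107],130)
E
```

```text
k 0 dp [ 0.13 -0.08  6.81] turn [0.0001 0.0009 0.0024] rows 1.0891477507326086 0.01402646078993867
k 180 dp [ 0.13 -0.08  6.81] turn [-1.5000e-03  2.0000e-04 -3.1391e+00] rows 1.0891477507326086 16.8093426424351
```

carry_out(commands=[{"dp": [0.1, -0.1, 1], "turn": [0, 0, 0], "gripper": 0.65}, {"dp": [0.1, 0, 4], "turn": [0, 0, 0], "gripper": 0.65}, {"dp": [0.1, 0, 6.8], "turn": [0, 0, 0], "gripper": 0.65}, {"dp": [0, 0, 6.8], "turn": [0, 0, 0], "gripper": 0.65}, {"dp": [0, 0, 6.8], "turn": [0, 0, 0], "gripper": 0.5}])

```text
time_s: 20.78
ee_pos: [0.4575, -0.0456, 0.1076]
eef_rot: [[-0.766, -0.643, 0.002], [-0.643, 0.766, 0.0], [-0.002, -0.001, -1.0]]
force: [0.5, -0.5, -0.5]
grip_width: 0.0429
grasp_force: 0.0
```

carry_out(commands=[{"dp": [0, 0, 0], "turn": [0, 0, 0], "gripper": 0}, {"dp": [0, 0, 0], "turn": [0, 0, 0], "gripper": 0}, {"dp": [0, 0, 0], "turn": [0, 0, 0], "gripper": 0}, {"dp": [0, 0, 0], "turn": [0, 0, 0], "gripper": 0}], force=30)

```text
time_s: 21.28
ee_pos: [0.4574, -0.0457, 0.1077]
eef_rot: [[-0.766, -0.643, 0.003], [-0.643, 0.766, 0.0], [-0.002, -0.002, -1.0]]
force: [-1.2, -0.0, 7.3]
grip_width: 0.0231
grasp_force: 29.3
```

carry_out(commands=[{"dp": [0, 0, -3], "turn": [0, 0, 0], "gripper": 0}, {"dp": [0, 0, -8], "turn": [0, 0, 0], "gripper": 0}, {"dp": [0, 0, -13], "turn": [0, 0, 0], "gripper": 0}, {"dp": [0, 0, -17], "turn": [0, 0, 0], "gripper": 0}, {"dp": [0, 0, -17], "turn": [0, 0, 0], "gripper": 0}])

```text
time_s: 21.9
ee_pos: [0.4583, -0.0459, 0.2795]
eef_rot: [[-0.767, -0.642, 0.007], [-0.642, 0.767, -0.001], [-0.004, -0.005, -1.0]]
force: [-0.6, -0.7, -0.8]
grip_width: 0.0237
grasp_force: 29.8
```

```bash
python3 - <<'E'
from h import *
st(); go([.3979,.2476,.28],130)
E
```

```text
21.9 [ 0.4583 -0.0459  0.2795] [[-0.7665656016414146, -0.642131066930942, 0.006698601515672051], [-0.6421507814646704, 0.76657755005117, -0.0011106853104742567], [-0.004421791995213679, -0.005152925351267226, -0.9999769472922239]] [-0.6479 -0.7266 -0.8308] 0.02370118280186195 [ 0.7602  0.4769 -1.0286  1.9729  0.5022  0.9642  1.7528]
k 0 dp [-14.22  26.38  -0.12] turn [-0.0052  0.0044 -0.0008] rows 4.794676538073907 0.036632698302293314
k 180 dp [-14.22  26.38  -0.12] turn [0.0069 0.0081 3.1407] rows 4.794676538073907 16.817962821732486
```

carry_out(commands=[{"dp": [-14.2, 26.4, 0], "turn": [-0.005, 0.004, 0], "gripper": 0}, {"dp": [-14.2, 26.4, 0], "turn": [-0.005, 0.004, 0], "gripper": 0}, {"dp": [-14.2, 26.4, 0], "turn": [-0.005, 0.004, 0], "gripper": 0}, {"dp": [-14.2, 26.4, 0], "turn": [-0.005, 0.004, 0], "gripper": 0}, {"dp": [-14.2, 26.4, 0], "turn": [-0.005, 0.004, 0], "gripper": 0}])

```text
time_s: 22.52
ee_pos: [0.3944, 0.2493, 0.276]
eef_rot: [[-0.765, -0.644, -0.007], [-0.644, 0.765, 0.001], [0.004, 0.005, -1.0]]
force: [0.5, -0.4, 0.6]
grip_width: 0.0234
grasp_force: 29.8
```

```bash
cat >> h.py <<'E'
def car():
    x=cap('wrist'); p=cloud(*x[1:]); r=np.hypot(p[...,0]-.48,p[...,1]-.236)<.16; r[330:]=0
    for nm,lo,hi in(('grip',.115,.14),('rims',.07,.086),('tray',.02,.036)):
        q=p[r&(p[...,2]>lo)&(p[...,2]<hi)]
        if len(q): print(nm,len(q),np.median(q[:,2]).round(4),cv2.minAreaRect(q[:,:2].astype(np.float32)))
E
python3 - <<'E'
from h import *
st(); car(); go([.3979,.2476,.205],130)
E
```

```text
22.525 [0.3944 0.2493 0.276 ] [[-0.7649944109198707, -0.6440030711890445, -0.006602693422982896], [-0.6440213836052331, 0.765006962023893, 0.0008975044149387685], [0.004473110837064907, 0.004938861614994732, -0.9999777992162561]] [ 0.462  -0.4355  0.6245] 0.02337923248019401 [ 0.0671  0.4849 -0.9868  1.9547  0.485   0.9665  1.116 ]
grip 967 0.1266 ((0.48013564944267273, 0.23585382103919983), (0.05047935992479324, 0.01620784029364586), 39.840091705322266)
rims 3014 0.0791 ((0.4805346727371216, 0.23574113845825195), (0.14834308624267578, 0.16047966480255127), 39.860382080078125)
tray 5880 0.0281 ((0.48081260919570923, 0.23580633103847504), (0.1506061553955078, 0.1640464961528778), 39.788002014160156)
k 0 dp [ 0.19 -1.19  7.21] turn [0.0112 0.0014 0.01  ] rows 1.168786002779969 0.08074434558842139
k 180 dp [ 0.19 -1.19  7.21] turn [-0.0022  0.0176 -3.1316] rows 1.168786002779969 16.768981343717986
```

carry_out(commands=[{"dp": [0, -0.3, 1], "turn": [0.005, -0.004, 0], "gripper": 0}, {"dp": [0, -0.3, 4], "turn": [0.005, -0.004, 0], "gripper": 0}, {"dp": [0, -0.3, 6.8], "turn": [0.005, -0.004, 0], "gripper": 0}, {"dp": [0, -0.3, 6.8], "turn": [0.005, -0.004, 0], "gripper": 0}, {"dp": [0, -0.3, 6.8], "turn": [0.005, -0.004, 0], "gripper": 0}])

```text
time_s: 23.2
ee_pos: [0.3976, 0.2447, 0.2089]
eef_rot: [[-0.767, -0.642, 0.001], [-0.642, 0.767, 0.0], [-0.0, -0.0, -1.0]]
force: [0.2, -0.5, -0.5]
grip_width: 0.0237
grasp_force: 29.8
```

```bash
python3 - <<'E'
from h import *
go([.3979,.2476,.198],130)
E
```

```text
k 0 dp [-0.21  0.2   1.09] turn [-0.0003  0.0004 -0.0012] rows 0.1814156387336879 0.006732392461975209
k 180 dp [-0.21  0.2   1.09] turn [7.0000e-04 4.0000e-04 3.1404e+00] rows 0.1814156387336879 16.816263733906293
```

carry_out(commands=[{"dp": [-0.2, 0.2, 0.5], "turn": [0, 0, 0], "gripper": 0}, {"dp": [-0.2, 0.2, 1], "turn": [0, 0, 0], "gripper": 0}, {"dp": [-0.2, 0.2, 1], "turn": [0, 0, 0], "gripper": 0}])

```text
time_s: 23.58
ee_pos: [0.3973, 0.2479, 0.1985]
eef_rot: [[-0.766, -0.643, 0.0], [-0.643, 0.766, -0.0], [-0.0, -0.0, -1.0]]
force: [-0.0, 0.0, -0.8]
grip_width: 0.0233
grasp_force: 29.8
```

```bash
python3 - <<'E'
from h import *
go([.3979,.2476,.137],130)
E
```

```text
k 0 dp [-0.02 -0.06  6.15] turn [-0.0003  0.      0.0001] rows 0.9842143410594821 0.001683930772764352
k 180 dp [-0.02 -0.06  6.15] turn [-0.0000e+00 -4.0000e-04 -3.1415e+00] rows 0.9842143410594821 16.821668592093747
```

carry_out(commands=[{"dp": [0, -0.05, 1], "turn": [0, 0, 0], "gripper": 0}, {"dp": [0, -0.05, 2], "turn": [0, 0, 0], "gripper": 0}, {"dp": [0, -0.05, 3], "turn": [0, 0, 0], "gripper": 0}, {"dp": [0, -0.05, 3], "turn": [0, 0, 0], "gripper": 0}])

```text
time_s: 24.08
ee_pos: [0.3972, 0.2474, 0.1677]
eef_rot: [[-0.766, -0.643, -0.001], [-0.643, 0.766, -0.001], [0.002, 0.0, -1.0]]
force: [0.2, -0.2, -0.2]
grip_width: 0.0233
grasp_force: 29.8
```

carry_out(commands=[{"dp": [0, 0, 1], "turn": [0, 0, 0], "gripper": 0}, {"dp": [0, 0, 2], "turn": [0, 0, 0], "gripper": 0}, {"dp": [0, 0, 2.8], "turn": [0, 0, 0], "gripper": 0}, {"dp": [0, 0, 3.1], "turn": [0, 0, 0], "gripper": 0}, {"dp": [0, 0, 3.1], "turn": [0, 0, 0], "gripper": 0}])

```text
time_s: 24.7
ee_pos: [0.3977, 0.2478, 0.1375]
eef_rot: [[-0.766, -0.643, 0.0], [-0.643, 0.766, 0.0], [-0.0, -0.0, -1.0]]
force: [0.9, 0.5, -1.0]
grip_width: 0.0229
grasp_force: 29.8
```

```bash
python3 - <<'E'
from h import *
st()
E
```

```text
24.7 [0.3977 0.2478 0.1375] [[-0.7658763160128803, -0.6429879001143531, 0.0001699325545800077], [-0.6429879005705358, 0.7658763321959646, 5.917728750904338e-05], [-0.00016819760145227725, -6.394209355881643e-05, -0.9999999838104874]] [ 0.9219  0.5175 -0.9601] 0.0229213707349389 [-0.102   0.6702 -0.7705  2.1042  0.768   0.6723  0.8699]
```

Release, lift, and head to marker B.

carry_out(commands=[{"dp": [0, 0, 0], "turn": [0, 0, 0], "gripper": 0.55}, {"dp": [0, 0, 0], "turn": [0, 0, 0], "gripper": 0.55}, {"dp": [0, 0, 0], "turn": [0, 0, 0], "gripper": 0.55}, {"dp": [0, 0, 0], "turn": [0, 0, 0], "gripper": 0.55}])

```text
time_s: 25.2
ee_pos: [0.3979, 0.2477, 0.1378]
eef_rot: [[-0.766, -0.643, 0.001], [-0.643, 0.766, 0.0], [-0.001, -0.0, -1.0]]
force: [0.5, 0.2, -0.3]
grip_width: 0.0472
grasp_force: 0.0
```

carry_out(commands=[{"dp": [0, 0, -2], "turn": [0, 0, 0], "gripper": 0.55}, {"dp": [0, 0, -6], "turn": [0, 0, 0], "gripper": 0.55}, {"dp": [0, 0, -10], "turn": [0, 0, 0], "gripper": 0.55}, {"dp": [0, 0, -14], "turn": [0, 0, 0], "gripper": 0.55}, {"dp": [0, 0, -14], "turn": [0, 0, 0], "gripper": 0.55}])

```text
time_s: 25.82
ee_pos: [0.3989, 0.249, 0.2802]
eef_rot: [[-0.766, -0.642, 0.005], [-0.642, 0.766, 0.003], [-0.006, -0.001, -1.0]]
force: [0.4, -0.7, -0.2]
grip_width: 0.0472
grasp_force: 0.0
```

```bash
python3 - <<'E'
from h import *
st(); go([.549,.035,.25],130)
x=cap('side'); p=cloud(*x[1:])
for c in((.484,.32),(.398,.2476)):
    q=p[(np.hypot(p[...,0]-c[0],p[...,1]-c[1])<.03)&(p[...,2]>.1)&(p[...,2]<.2)]; print(len(q),np.percentile(q,97,axis=0),np.median(q,axis=0))
E
```

```text
25.825 [0.3989 0.249  0.2802] [[-0.7663659655539632, -0.6423808502972895, 0.005481789112412812], [-0.6423743997640105, 0.7663847130929636, 0.0030987199362215016], [-0.006191717723615697, -0.0011466074948152576, -0.999980173764902]] [ 0.4433 -0.7298 -0.2095] 0.04724890064259147 [ 0.0723  0.4783 -0.9882  1.9492  0.4884  0.9673  1.118 ]
k 0 dp [  2.26 -26.04   3.03] turn [-0.0011  0.0062 -0.0005] rows 4.20982901183757 0.03383677545854066
k 180 dp [  2.26 -26.04   3.03] turn [0.0097 0.0018 3.1411] rows 4.20982901183757 16.819609213452917
226 [0.4921 0.3335 0.1689] [0.4793 0.328  0.1519]
215 [0.407  0.2609 0.1682] [0.3949 0.2563 0.1523]
```

carry_out(commands=[{"dp": [2.3, -26, 0], "turn": [0, 0.005, 0], "gripper": 0.6}, {"dp": [2.3, -26, 0], "turn": [0, 0.005, 0], "gripper": 0.6}, {"dp": [2.3, -26, 2], "turn": [0, 0.005, 0], "gripper": 0.6}, {"dp": [2.3, -26, 3], "turn": [0, 0.005, 0], "gripper": 0.6}, {"dp": [2.3, -26, 3], "turn": [0, 0.005, 0], "gripper": 0.6}])

```text
time_s: 26.5
ee_pos: [0.5476, 0.0284, 0.2442]
eef_rot: [[-0.771, -0.637, -0.008], [-0.637, 0.771, -0.005], [0.01, 0.001, -1.0]]
force: [-0.5, 1.0, -0.2]
grip_width: 0.0513
grasp_force: 0.0
```

carry_out(commands=[{"dp": [0, 0, 0], "turn": [0, 0, 0], "gripper": 0.6}])

```text
time_s: 26.62
ee_pos: [0.5465, 0.0333, 0.2461]
eef_rot: [[-0.767, -0.642, -0.007], [-0.642, 0.767, -0.002], [0.007, 0.002, -1.0]]
force: [0.1, 1.0, -0.2]
grip_width: 0.0516
grasp_force: 0.0
```

```bash
python3 - <<'E'
from h import *
x=caps(); go([.549,.035,.175],130); cv2.imwrite('pics/b1.png',x[0][:,:,::-1])
E
```

```text
26.625 [0.5465 0.0333 0.2461] [[-0.7669035645183301, -0.6417287399529416, -0.006568641220919907], [-0.6417282225072397, 0.7669281689549554, -0.0024641633667384353], [0.006619000436457485, 0.002325506785481621, -0.9999753901228833]] [ 0.1394  1.0346 -0.2199] 0.051570845450328355 [ 0.4664  0.64   -0.9275  1.7889  0.5925  1.0267  1.5757]
cap [420.   4.] 228 centre [0.3793 0.0104] r 0.0082 z 0.139 [97. 84. 34.]
cap [275. 221.] 738 centre [0.5497 0.0341] r 0.0115 z 0.1396 [17. 16. 17.]
cap [289. 296.] 628 centre [0.5929 0.0851] r 0.0116 z 0.1396 [118.  63.  32.]
k 0 dp [-0.25 -0.19  7.2 ] turn [ 0.002  -0.0053  0.0014] rows 1.1527035578148925 0.031235200288476463
k 180 dp [-0.25 -0.19  7.2 ] turn [ 0.0083  0.0031 -3.1402] rows 1.1527035578148925 16.814836500783038
```

View pics/b1.png

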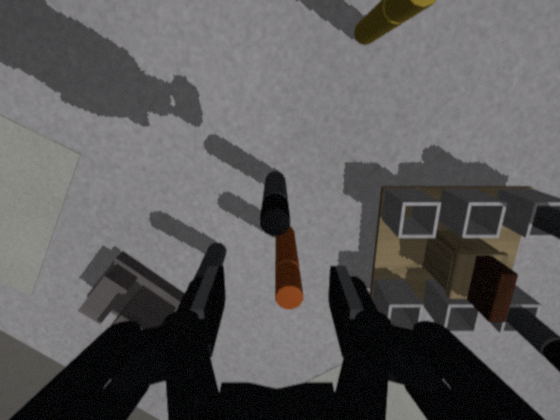

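Black marker B's cap is at (275,221). The orange look-alike at (288,297) is 67 mm away, perpendicular to the closing line, so it's clear.

carry_out(commands=[{"dp": [-0.2, -0.1, 3], "turn": [0.002, -0.005, 0], "gripper": 0.6}, {"dp": [-0.2, -0.1, 6], "turn": [0.002, -0.005, 0], "gripper": 0.6}, {"dp": [-0.2, -0.1, 7.2], "turn": [0.002, -0.005, 0], "gripper": 0.6}, {"dp": [-0.2, -0.1, 7.2], "turn": [0.002, -0.005, 0], "gripper": 0.6}, {"dp": [-0.2, -0.1, 7.2], "turn": [0.002, -0.005, 0], "gripper": 0.6}])

```text
time_s: 27.3
ee_pos: [0.5497, 0.035, 0.1769]
eef_rot: [[-0.765, -0.644, 0.004], [-0.644, 0.765, -0.001], [-0.002, -0.003, -1.0]]
force: [-0.1, 0.4, -0.0]
grip_width: 0.0513
grasp_force: 0.0
```

```bash
python3 - <<'E'
from h import *
go([.5497,.0341,.107],130)
E
```

```text
k 0 dp [ 0.08 -0.05  6.99] turn [-0.0029  0.0023  0.001 ] rows 1.1182503687986174 0.020671804092113683
k 180 dp [ 0.08 -0.05  6.99] turn [-0.0036 -0.0046 -3.1406] rows 1.1182503687986174 16.817070023016406
```

carry_out(commands=[{"dp": [0, -0.05, 3], "turn": [-0.003, 0.002, 0], "gripper": 0.6}, {"dp": [0, -0.05, 6], "turn": [-0.003, 0.002, 0], "gripper": 0.6}, {"dp": [0, -0.05, 7], "turn": [-0.003, 0.002, 0], "gripper": 0.6}, {"dp": [0, -0.05, 7], "turn": [-0.003, 0.002, 0], "gripper": 0.6}])

```text
time_s: 27.8
ee_pos: [0.5499, 0.0339, 0.1061]
eef_rot: [[-0.766, -0.643, -0.001], [-0.643, 0.766, -0.0], [0.001, 0.001, -1.0]]
force: [-0.1, 0.4, -0.2]
grip_width: 0.0514
grasp_force: 0.0
```

```bash
python3 - <<'E'
from h import *
go([.5497,.0341,.107],130)
E
```

```text
k 0 dp [-0.    0.03 -0.09] turn [ 0.0008 -0.0011  0.0002] rows 0.014561063032149827 0.007373447815120707
k 180 dp [-0.    0.03 -0.09] turn [ 1.7000e-03  1.3000e-03 -3.1414e+00] rows 0.014561063032149827 16.821433097642387
```

carry_out(commands=[{"dp": [0, 0, -0.1], "turn": [0, 0, 0], "gripper": 0}, {"dp": [0, 0, -0.1], "turn": [0, 0, 0], "gripper": 0}, {"dp": [0, 0, -0.1], "turn": [0, 0, 0], "gripper": 0}, {"dp": [0, 0, -0.1], "turn": [0, 0, 0], "gripper": 0}, {"dp": [0, 0, -0.1], "turn": [0, 0, 0], "gripper": 0}], force=30)

```text
time_s: 28.42
ee_pos: [0.5505, 0.0342, 0.1081]
eef_rot: [[-0.766, -0.643, 0.001], [-0.643, 0.766, 0.0], [-0.001, -0.0, -1.0]]
force: [-0.9, 0.3, 5.9]
grip_width: 0.0233
grasp_force: 29.3
```

carry_out(commands=[{"dp": [0, 0, -3], "turn": [0, 0, 0], "gripper": 0}, {"dp": [0, 0, -8], "turn": [0, 0, 0], "gripper": 0}, {"dp": [0, 0, -13], "turn": [0, 0, 0], "gripper": 0}, {"dp": [0, 0, -17], "turn": [0, 0, 0], "gripper": 0}, {"dp": [0, 0, -17], "turn": [0, 0, 0], "gripper": 0}])

```text
time_s: 29.05
ee_pos: [0.5516, 0.0344, 0.28]
eef_rot: [[-0.766, -0.643, 0.005], [-0.643, 0.766, 0.0], [-0.004, -0.003, -1.0]]
force: [0.0, -0.0, -1.4]
grip_width: 0.0233
grasp_force: 29.6
```

```bash
python3 - <<'E'
from h import *
st(); go([.5635,.2246,.28],130)
E
```

```text
29.05 [0.5516 0.0344 0.28  ] [[-0.7662197231408087, -0.6425601823482814, 0.004873184848323141], [-0.6425674354488201, 0.7662291308038437, 0.00010004155468824874], [-0.0037982589101999884, -0.0030546960781190893, -0.999988120960005]] [ 0.0076 -0.0153 -1.3636] 0.023268557207422134 [ 0.4843  0.6053 -0.9555  1.7431  0.5556  1.0838  1.6117]
k 0 dp [-13.14  13.81   0.01] turn [-0.0031  0.0038 -0.0003] rows 3.0498312111594803 0.026145514949049965
k 180 dp [-13.14  13.81   0.01] turn [0.006  0.0048 3.1413] rows 3.0498312111594803 16.820892379131244
```

carry_out(commands=[{"dp": [-13.1, 13.8, 0], "turn": [-0.003, 0.004, 0], "gripper": 0}, {"dp": [-13.1, 13.8, 0], "turn": [-0.003, 0.004, 0], "gripper": 0}, {"dp": [-13.1, 13.8, 0], "turn": [-0.003, 0.004, 0], "gripper": 0}, {"dp": [-13.1, 13.8, 0], "turn": [-0.003, 0.004, 0], "gripper": 0}, {"dp": [-13.1, 13.8, 0], "turn": [-0.003, 0.004, 0], "gripper": 0}])

```text
time_s: 29.68
ee_pos: [0.561, 0.2232, 0.2754]
eef_rot: [[-0.765, -0.644, -0.008], [-0.644, 0.765, -0.002], [0.008, 0.003, -1.0]]
force: [0.1, -0.4, -0.7]
grip_width: 0.0232
grasp_force: 29.7
```

```bash
python3 - <<'E'
from h import *
go([.5635,.2246,.205],130); car()
E
```

```text
k 0 dp [-0.34 -0.07  7.04] turn [ 0.0035 -0.0079  0.0012] rows 1.127719497847582 0.04668297278757417
k 180 dp [-0.34 -0.07  7.04] turn [ 0.0124  0.0055 -3.1403] rows 1.127719497847582 16.815840447951352
grip 2106 0.1267 ((0.4616672694683075, 0.2586596608161926), (0.13365605473518372, 0.07678090035915375), 41.57941436767578)
rims 3928 0.0795 ((0.48037466406822205, 0.23619426786899567), (0.14805972576141357, 0.1605759859085083), 39.8975944519043)
tray 11977 0.028 ((0.4806583523750305, 0.2362002432346344), (0.14995010197162628, 0.16436737775802612), 39.617469787597656)
```

carry_out(commands=[{"dp": [-0.2, 0, 3], "turn": [0.003, -0.006, 0], "gripper": 0}, {"dp": [-0.2, 0, 6], "turn": [0.003, -0.006, 0], "gripper": 0}, {"dp": [-0.2, 0, 7], "turn": [0.003, -0.006, 0], "gripper": 0}, {"dp": [-0.2, 0, 7], "turn": [0.003, -0.006, 0], "gripper": 0}, {"dp": [-0.2, 0, 7], "turn": [0.003, -0.006, 0], "gripper": 0}])

```text
time_s: 30.35
ee_pos: [0.5633, 0.2248, 0.2077]
eef_rot: [[-0.767, -0.642, 0.001], [-0.642, 0.767, 0.002], [-0.002, 0.001, -1.0]]
force: [0.5, 0.9, 0.2]
grip_width: 0.0234
grasp_force: 29.7
```

```bash
python3 - <<'E'
from h import *
go([.5635,.2246,.198],130)
E
```

```text
k 0 dp [ 0.01 -0.03  0.97] turn [ 0.0005  0.0023 -0.0008] rows 0.1560672934218942 0.01340784245807113
k 180 dp [ 0.01 -0.03  0.97] turn [ 3.7000e-03 -8.0000e-04  3.1408e+00] rows 0.1560672934218942 16.81837702082158
```

carry_out(commands=[{"dp": [0, 0, 1], "turn": [0, 0.002, 0], "gripper": 0}, {"dp": [0, 0, 2], "turn": [0, 0.002, 0], "gripper": 0}, {"dp": [0, 0, 3], "turn": [0, 0.002, 0], "gripper": 0}, {"dp": [0, 0, 4], "turn": [0, 0.002, 0], "gripper": 0}, {"dp": [0, 0, 4], "turn": [0, 0.002, 0], "gripper": 0}])

```text
time_s: 30.98
ee_pos: [0.5621, 0.2245, 0.1654]
eef_rot: [[-0.766, -0.643, -0.004], [-0.643, 0.766, -0.001], [0.003, 0.001, -1.0]]
force: [-0.2, 0.2, -0.2]
grip_width: 0.0234
grasp_force: 29.7
```

carry_out(commands=[{"dp": [0, 0, 1], "turn": [0, 0, 0], "gripper": 0}, {"dp": [0, 0, 2], "turn": [0, 0, 0], "gripper": 0}, {"dp": [0, 0, 2.8], "turn": [0, 0, 0], "gripper": 0}, {"dp": [0, 0, 3], "turn": [0, 0, 0], "gripper": 0}, {"dp": [0, 0, 3], "turn": [0, 0, 0], "gripper": 0}])

```text
time_s: 31.6
ee_pos: [0.5626, 0.225, 0.1366]
eef_rot: [[-0.766, -0.643, -0.002], [-0.643, 0.766, -0.0], [0.001, 0.001, -1.0]]
force: [-0.8, -0.6, -0.8]
grip_width: 0.0232
grasp_force: 29.8
```

```bash
python3 - <<'E'
from h import *
st()
E
```

```text
31.6 [0.5626 0.225  0.1366] [[-0.7659269478145607, -0.6429255501292089, -0.0016271455145100112], [-0.6429262666785878, 0.7659280674874117, -0.00010511770673832477], [0.0013138592788823245, 0.0009656221067030829, -0.9999986706729876]] [-0.8356 -0.6186 -0.8285] 0.023240936013516792 [ 0.0358  0.8308 -0.7904  1.7315  0.7316  0.902   1.1981]
```

carry_out(commands=[{"dp": [0, 0, 0], "turn": [0, 0, 0], "gripper": 0.55}, {"dp": [0, 0, 0], "turn": [0, 0, 0], "gripper": 0.55}, {"dp": [0, 0, 0], "turn": [0, 0, 0], "gripper": 0.55}, {"dp": [0, 0, 0], "turn": [0, 0, 0], "gripper": 0.55}])

```text
time_s: 32.1
ee_pos: [0.5626, 0.2249, 0.1367]
eef_rot: [[-0.766, -0.643, -0.002], [-0.643, 0.766, -0.0], [0.001, 0.001, -1.0]]
force: [0.5, 0.0, 0.6]
grip_width: 0.0469
grasp_force: 0.0
```

carry_out(commands=[{"dp": [0, 0, -2], "turn": [0, 0, 0], "gripper": 0.55}, {"dp": [0, 0, -6], "turn": [0, 0, 0], "gripper": 0.55}, {"dp": [0, 0, -10], "turn": [0, 0, 0], "gripper": 0.55}, {"dp": [0, 0, -14], "turn": [0, 0, 0], "gripper": 0.55}, {"dp": [0, 0, -14], "turn": [0, 0, 0], "gripper": 0.55}])

```text
time_s: 32.72
ee_pos: [0.5641, 0.2267, 0.2815]
eef_rot: [[-0.766, -0.643, 0.005], [-0.643, 0.766, 0.003], [-0.006, -0.001, -1.0]]
force: [0.1, 0.6, 0.2]
grip_width: 0.0467
grasp_force: 0.0
```

```bash
python3 - <<'E'
from h import *
st(); go([.664,.037,.25],130)
x=cap('side'); p=cloud(*x[1:])
for c in((.484,.32),(.398,.2476),(.5635,.2246)):
    q=p[(np.hypot(p[...,0]-c[0],p[...,1]-c[1])<.03)&(p[...,2]>.1)&(p[...,2]<.2)]; print(len(q),np.percentile(q,97,axis=0),np.median(q,axis=0))
E
```

```text
32.725 [0.5641 0.2267 0.2815] [[-0.765877195948718, -0.6429657691642625, 0.005209645740105527], [-0.6429568138769376, 0.765894597638833, 0.003464216631097674], [-0.00621741223872428, -0.0006964127069018326, -0.9999804292056897]] [0.1115 0.6196 0.2463] 0.04668543587715254 [ 0.0981  0.6734 -0.9082  1.5921  0.5686  1.1532  1.3309]
k 0 dp [  4.57 -20.95   3.14] turn [-0.0007  0.0062  0.0002] rows 3.467050046566513 0.0335246956471418
k 180 dp [  4.57 -20.95   3.14] turn [-0.0098 -0.0011 -3.1413] rows 3.467050046566513 16.82117175136304
224 [0.4923 0.3337 0.1692] [0.4792 0.3283 0.1539]
213 [0.4061 0.261  0.169 ] [0.3942 0.2564 0.1522]
203 [0.5693 0.2387 0.1687] [0.557  0.2333 0.1493]
```

Three seated; last marker A.

carry_out(commands=[{"dp": [4.6, -21, 0], "turn": [0, 0.005, 0], "gripper": 0.6}, {"dp": [4.6, -21, 0], "turn": [0, 0.005, 0], "gripper": 0.6}, {"dp": [4.6, -21, 2], "turn": [0, 0.005, 0], "gripper": 0.6}, {"dp": [4.6, -21, 3], "turn": [0, 0.005, 0], "gripper": 0.6}, {"dp": [4.6, -21, 3], "turn": [0, 0.005, 0], "gripper": 0.6}])

```text
time_s: 33.4
ee_pos: [0.6618, 0.0313, 0.2435]
eef_rot: [[-0.769, -0.64, -0.01], [-0.64, 0.769, -0.005], [0.011, 0.003, -1.0]]
force: [-1.1, 0.7, -0.2]
grip_width: 0.0516
grasp_force: 0.0
```

carry_out(commands=[{"dp": [0, 0, 0], "turn": [0, 0, 0], "gripper": 0.6}])

```text
time_s: 33.52
ee_pos: [0.6615, 0.037, 0.2465]
eef_rot: [[-0.764, -0.645, -0.007], [-0.645, 0.764, -0.001], [0.006, 0.003, -1.0]]
force: [-0.2, 0.9, 0.2]
grip_width: 0.051
grasp_force: 0.0
```

```bash
python3 - <<'E'
from h import *
x=caps(); go([.665,.037,.175],130)
E
```

```text
33.525 [0.6615 0.037  0.2465] [[-0.7639963914476715, -0.6451865110067316, -0.006624188244350691], [-0.6451928828133625, 0.7640184243828554, -0.0014110884172978057], [0.005971417077942597, 0.0031958126508418888, -0.9999770642167659]] [-0.1554  0.8942  0.1926] 0.05102965700773362 [ 0.3626  0.7921 -0.8794  1.4598  0.6295  1.1945  1.6652]
cap [385. 191.] 824 centre [0.5937 0.0849] r 0.0117 z 0.1396 [118.  64.  32.]
cap [272. 220.] 741 centre [0.6654 0.0353] r 0.0117 z 0.1398 [17. 17. 18.]
cap [530. 267.] 526 centre [0.5624 0.2218] r 0.0116 z 0.1425 [8. 8. 8.]
k 0 dp [-0.26 -0.27  7.2 ] turn [ 0.0024 -0.0054  0.004 ] rows 1.15305708025291 0.03828847020553213
k 180 dp [-0.26 -0.27  7.2 ] turn [ 0.0084  0.0038 -3.1376] rows 1.15305708025291 16.800897207820896
```

carry_out(commands=[{"dp": [-0.2, -0.4, 3], "turn": [0.002, -0.005, 0.004], "gripper": 0.6}, {"dp": [-0.2, -0.4, 6], "turn": [0.002, -0.005, 0.004], "gripper": 0.6}, {"dp": [-0.2, -0.4, 7.2], "turn": [0.002, -0.005, 0.004], "gripper": 0.6}, {"dp": [-0.2, -0.4, 7.2], "turn": [0.002, -0.005, 0.004], "gripper": 0.6}, {"dp": [-0.2, -0.4, 7.2], "turn": [0.002, -0.005, 0.004], "gripper": 0.6}])

```text
time_s: 34.2
ee_pos: [0.6669, 0.0334, 0.176]
eef_rot: [[-0.768, -0.64, 0.002], [-0.64, 0.768, -0.001], [-0.001, -0.002, -1.0]]
force: [-0.1, 0.4, 0.0]
grip_width: 0.0512
grasp_force: 0.0
```

```bash
python3 - <<'E'
from h import *
go([.6654,.0353,.107],130)
E
```

```text
k 0 dp [-0.    0.26  6.9 ] turn [-0.002   0.0007 -0.0032] rows 1.1046303818358687 0.02058071118479577
k 180 dp [-0.    0.26  6.9 ] turn [1.0000e-03 3.1000e-03 3.1384e+00] rows 1.1046303818358687 16.805206132023702
```

carry_out(commands=[{"dp": [0, 0.25, 2], "turn": [-0.002, 0, -0.003], "gripper": 0.6}, {"dp": [0, 0.25, 5], "turn": [-0.002, 0, -0.003], "gripper": 0.6}, {"dp": [0, 0.25, 6.8], "turn": [-0.002, 0, -0.003], "gripper": 0.6}, {"dp": [0, 0.25, 6.8], "turn": [-0.002, 0, -0.003], "gripper": 0.6}])

```text
time_s: 34.7
ee_pos: [0.6635, 0.034, 0.1046]
eef_rot: [[-0.767, -0.642, -0.005], [-0.642, 0.767, -0.001], [0.004, 0.003, -1.0]]
force: [-0.9, -0.5, -0.2]
grip_width: 0.0511
grasp_force: 0.0
```

```bash
python3 - <<'E'
from h import *
go([.6654,.0353,.107],130)
E
```

```text
k 0 dp [-0.23 -0.02 -0.24] turn [ 0.0026 -0.0042 -0.0007] rows 0.0533163514813815 0.0266975739362668
k 180 dp [-0.23 -0.02 -0.24] turn [-0.0065 -0.0042  3.1408] rows 0.0533163514813815 16.818486891172128
```

carry_out(commands=[{"dp": [-0.25, 0, -0.3], "turn": [0.003, -0.004, 0], "gripper": 0.6}, {"dp": [-0.25, 0, -0.3], "turn": [0.003, -0.004, 0], "gripper": 0}, {"dp": [-0.25, 0, -0.3], "turn": [0.003, -0.004, 0], "gripper": 0}, {"dp": [-0.25, 0, -0.3], "turn": [0.003, -0.004, 0], "gripper": 0}, {"dp": [-0.25, 0, -0.3], "turn": [0.003, -0.004, 0], "gripper": 0}], force=30)

```text
time_s: 35.33
ee_pos: [0.667, 0.0365, 0.1107]
eef_rot: [[-0.767, -0.642, 0.005], [-0.642, 0.767, 0.001], [-0.004, -0.003, -1.0]]
force: [-0.4, 0.8, 6.2]
grip_width: 0.0234
grasp_force: 29.3
```

carry_out(commands=[{"dp": [0, 0, -3], "turn": [0, 0, 0], "gripper": 0}, {"dp": [0, 0, -8], "turn": [0, 0, 0], "gripper": 0}, {"dp": [0, 0, -13], "turn": [0, 0, 0], "gripper": 0}, {"dp": [0, 0, -17], "turn": [0, 0, 0], "gripper": 0}, {"dp": [0, 0, -17], "turn": [0, 0, 0], "gripper": 0}])

```text
time_s: 35.95
ee_pos: [0.6675, 0.0365, 0.2833]
eef_rot: [[-0.767, -0.642, 0.01], [-0.642, 0.767, 0.001], [-0.008, -0.006, -1.0]]
force: [1.2, -0.5, -1.0]
grip_width: 0.0232
grasp_force: 29.6
```

```bash
python3 - <<'E'
from h import *
st(); go([.4777,.1526,.28],130)
E
```

```text
35.95 [0.6675 0.0365 0.2833] [[-0.7668660804781696, -0.6417310339763672, 0.009884060080352568], [-0.641756703165831, 0.7669079511488605, 0.000726915662616382], [-0.00804664860503991, -0.00578571484603127, -0.9999508872689437]] [ 1.2062 -0.4731 -0.973 ] 0.02322431043269434 [ 0.3679  0.7593 -0.8957  1.413   0.606   1.2459  1.6878]
k 0 dp [ 7.11 21.09  0.15] turn [-0.0058  0.008  -0.0013] rows 3.560822664984474 0.05355415508238017
k 180 dp [ 7.11 21.09  0.15] turn [0.0126 0.0091 3.1402] rows 3.560822664984474 16.815248313034324
```

carry_out(commands=[{"dp": [7.1, 21.1, 0], "turn": [-0.006, 0.008, 0], "gripper": 0}, {"dp": [7.1, 21.1, 0], "turn": [-0.006, 0.008, 0], "gripper": 0}, {"dp": [7.1, 21.1, 0], "turn": [-0.006, 0.008, 0], "gripper": 0}, {"dp": [7.1, 21.1, 0], "turn": [-0.006, 0.008, 0], "gripper": 0}, {"dp": [7.1, 21.1, 0], "turn": [-0.006, 0.008, 0], "gripper": 0}])

```text
time_s: 36.58
ee_pos: [0.4734, 0.153, 0.2785]
eef_rot: [[-0.763, -0.646, -0.008], [-0.646, 0.763, -0.002], [0.007, 0.004, -1.0]]
force: [0.5, -0.3, -1.4]
grip_width: 0.0232
grasp_force: 29.7
```

```bash
python3 - <<'E'
from h import *
go([.4777,.1526,.21],130); car()
E
```

```text
k 0 dp [-0.36 -0.33  6.84] turn [ 0.0036 -0.0075  0.004 ] rows 1.097788086766994 0.04949955104366465
k 180 dp [-0.36 -0.33  6.84] turn [ 0.0118  0.0057 -3.1376] rows 1.097788086766994 16.800930734654866
grip 1627 0.1266 ((0.45872315764427185, 0.2587016224861145), (0.1307324320077896, 0.08038750290870667), 41.646453857421875)
rims 2681 0.0792 ((0.48058003187179565, 0.23620015382766724), (0.14877936244010925, 0.16032475233078003), 39.86679458618164)
tray 5212 0.028 ((0.4804772734642029, 0.23627892136573792), (0.15066462755203247, 0.16395193338394165), 39.87571334838867)
```

carry_out(commands=[{"dp": [-0.2, -0.3, 3], "turn": [0.003, -0.006, 0.004], "gripper": 0}, {"dp": [-0.2, -0.3, 6], "turn": [0.003, -0.006, 0.004], "gripper": 0}, {"dp": [-0.2, -0.3, 6.8], "turn": [0.003, -0.006, 0.004], "gripper": 0}, {"dp": [-0.2, -0.3, 6.8], "turn": [0.003, -0.006, 0.004], "gripper": 0}, {"dp": [-0.2, -0.3, 6.8], "turn": [0.003, -0.006, 0.004], "gripper": 0}])

```text
time_s: 37.25
ee_pos: [0.4799, 0.1512, 0.2116]
eef_rot: [[-0.77, -0.639, 0.001], [-0.639, 0.77, 0.002], [-0.002, 0.0, -1.0]]
force: [1.1, -0.0, -0.7]
grip_width: 0.0232
grasp_force: 29.7
```

```bash
python3 - <<'E'
from h import *
go([.4777,.1526,.2],130)
E
```

```text
k 0 dp [0.08 0.25 1.16] turn [ 0.0005  0.0021 -0.0055] rows 0.1905286732202382 0.031542546934444395
k 180 dp [0.08 0.25 1.16] turn [ 3.3000e-03 -7.0000e-04  3.1361e+00] rows 0.1905286732202382 16.7930180421826
```

carry_out(commands=[{"dp": [0.1, 0.25, 0.5], "turn": [0, 0.002, -0.005], "gripper": 0}, {"dp": [0.1, 0.25, 1.1], "turn": [0, 0.002, -0.005], "gripper": 0}, {"dp": [0.1, 0.25, 1.1], "turn": [0, 0.002, -0.005], "gripper": 0}, {"dp": [0.1, 0.25, 1.1], "turn": [0, 0.002, -0.005], "gripper": 0}])

```text
time_s: 37.75
ee_pos: [0.4767, 0.1523, 0.1998]
eef_rot: [[-0.766, -0.643, -0.002], [-0.643, 0.766, -0.0], [0.001, 0.001, -1.0]]
force: [0.3, -0.4, -0.1]
grip_width: 0.0232
grasp_force: 29.7
```

```bash
python3 - <<'E'
from h import *
go([.4777,.1526,.14],130)
E
```

```text
k 0 dp [-0.1  -0.04  5.98] turn [ 0.0008 -0.0015  0.0001] rows 0.9576643452805351 0.009204567510788757
k 180 dp [-0.1  -0.04  5.98] turn [ 2.4000e-03  1.3000e-03 -3.1414e+00] rows 0.9576643452805351 16.821670414891027
```

carry_out(commands=[{"dp": [-0.1, -0.05, 1], "turn": [0, 0, 0], "gripper": 0}, {"dp": [-0.1, -0.05, 2], "turn": [0, 0, 0], "gripper": 0}, {"dp": [-0.1, -0.05, 3], "turn": [0, 0, 0], "gripper": 0}, {"dp": [-0.1, -0.05, 3], "turn": [0, 0, 0], "gripper": 0}])

```text
time_s: 38.25
ee_pos: [0.4771, 0.1522, 0.1688]
eef_rot: [[-0.766, -0.643, -0.004], [-0.643, 0.766, -0.001], [0.003, 0.002, -1.0]]
force: [-0.6, 0.2, -0.5]
grip_width: 0.023
grasp_force: 29.7
```

carry_out(commands=[{"dp": [0, 0, 1], "turn": [0, 0, 0], "gripper": 0}, {"dp": [0, 0, 2], "turn": [0, 0, 0], "gripper": 0}, {"dp": [0, 0, 2.8], "turn": [0, 0, 0], "gripper": 0}, {"dp": [0, 0, 3], "turn": [0, 0, 0], "gripper": 0}, {"dp": [0, 0, 3], "turn": [0, 0, 0], "gripper": 0}])

```text
time_s: 38.88
ee_pos: [0.4776, 0.1526, 0.1397]
eef_rot: [[-0.766, -0.643, -0.002], [-0.643, 0.766, -0.0], [0.002, 0.001, -1.0]]
force: [-0.3, -0.2, -0.2]
grip_width: 0.0233
grasp_force: 29.7
```

```bash
python3 - <<'E'
from h import *
st()
E
```

```text
38.875 [0.4776 0.1526 0.1397] [[-0.7659489199519635, -0.6428986879792876, -0.0018785683195049077], [-0.6428994330292881, 0.7659505555169562, -0.0002559568049198104], [0.0016034447419634881, 0.0010116806692337717, -0.9999982027319764]] [-0.2549 -0.1835 -0.2349] 0.02332589090503716 [ 0.1508  0.7091 -0.7928  2.0154  0.757   0.7403  1.1535]
```

carry_out(commands=[{"dp": [0, 0, 0], "turn": [0, 0, 0], "gripper": 0.55}, {"dp": [0, 0, 0], "turn": [0, 0, 0], "gripper": 0.55}, {"dp": [0, 0, 0], "turn": [0, 0, 0], "gripper": 0.55}, {"dp": [0, 0, 0], "turn": [0, 0, 0], "gripper": 0.55}])

```text
time_s: 39.38
ee_pos: [0.4777, 0.1524, 0.1399]
eef_rot: [[-0.766, -0.643, -0.001], [-0.643, 0.766, -0.0], [0.001, 0.001, -1.0]]
force: [0.2, 0.4, 0.4]
grip_width: 0.0468
grasp_force: 0.0
```

carry_out(commands=[{"dp": [0, 0, -2], "turn": [0, 0, 0], "gripper": 0.55}, {"dp": [0, 0, -6], "turn": [0, 0, 0], "gripper": 0.55}, {"dp": [0, 0, -10], "turn": [0, 0, 0], "gripper": 0.55}, {"dp": [0, 0, -15], "turn": [0, 0, 0], "gripper": 0.55}, {"dp": [0, 0, -18], "turn": [0, 0, 0], "gripper": 0.55}])

```text
time_s: 40.0
ee_pos: [0.4783, 0.1531, 0.3222]
eef_rot: [[-0.766, -0.643, 0.001], [-0.643, 0.766, 0.0], [-0.001, -0.0, -1.0]]
force: [0.4, -0.7, -0.8]
grip_width: 0.0467
grasp_force: 0.0
```

carry_out(commands=[{"dp": [10, -10, 0], "turn": [0, 0, 0], "gripper": 0.55}, {"dp": [10, -15, 0], "turn": [0, 0, 0], "gripper": 0.55}, {"dp": [10, -15, 0], "turn": [0, 0, 0], "gripper": 0.55}, {"dp": [10, -15, 0], "turn": [0, 0, 0], "gripper": 0.55}, {"dp": [10, -15, 0], "turn": [0, 0, 0], "gripper": 0.55}])

```text
time_s: 40.62
ee_pos: [0.4975, -0.0261, 0.3199]
eef_rot: [[-0.766, -0.643, -0.002], [-0.643, 0.766, 0.0], [0.001, 0.002, -1.0]]
force: [-0.2, 0.1, 0.4]
grip_width: 0.047
grasp_force: 0.0
```

```bash
python3 - <<'E'
from h import *
st()
a=cap('side');p=cloud(*a[1:])
for c in((.484,.32),(.398,.2476),(.5635,.2246),(.4777,.1526)):
    q=p[(np.hypot(p[...,0]-c[0],p[...,1]-c[1])<.03)&(p[...,2]>.1)&(p[...,2]<.2)]; print(len(q),np.percentile(q,97,axis=0),np.median(q,axis=0))
b=cap('top'); q=cloud(*b[1:]); 
for x in(a,b):
    P=cloud(*x[1:]); m=P[(np.hypot(P[...,0]-.48,P[...,1]-.236)<.13)&(P[...,2]>.02)&(P[...,2]<.034)]; print('tray',np.median(m[:,2]),cv2.minAreaRect(m[:,:2].astype(np.float32)))
cv2.imwrite('pics/end.png',cv2.convertScaleAbs(np.hstack([cv2.resize(a[0][140:420,160:440],(400,400)),cv2.resize(b[0][130:330,100:300],(400,400))])[:,:,::-1],alpha=1.5))
E
```

```text
40.625 [ 0.4975 -0.0261  0.3199] [[-0.7660338613149117, -0.6427974965074156, -0.0018713104407885592], [-0.6427992371818694, 0.7660345353036113, 0.00048104114893197773], [0.001124276377667836, 0.0015713707326370204, -0.9999981333965815]] [-0.1507  0.0772  0.416 ] 0.04697744551760647 [ 0.692   0.4902 -1.0295  1.8173  0.4675  1.1048  1.7646]
223 [0.4923 0.3333 0.1691] [0.4792 0.3277 0.1527]
212 [0.4063 0.2608 0.1693] [0.3944 0.2565 0.1512]
202 [0.57   0.2385 0.1692] [0.557  0.2334 0.1484]
200 [0.4843 0.1644 0.1695] [0.4722 0.1603 0.1492]
tray 0.02736404861163544 ((0.48028916120529175, 0.2375251054763794), (0.1499454379081726, 0.1667117029428482), 40.130027770996094)
tray 0.027347485972734287 ((0.47871461510658264, 0.2346924990415573), (0.15038251876831055, 0.16405147314071655), 39.548240661621094)
```

View pics/end.png

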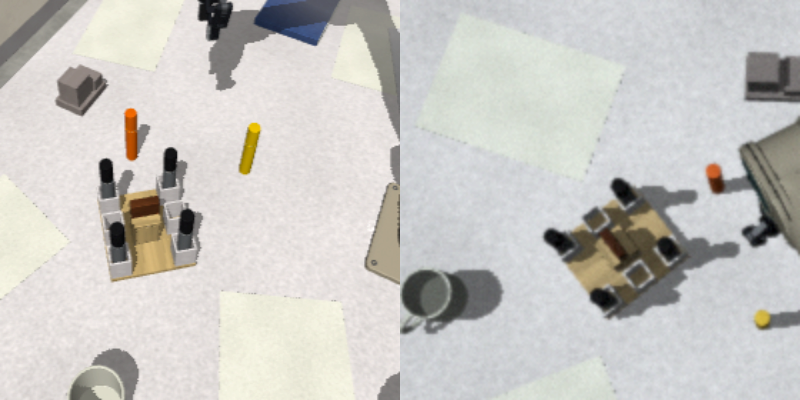

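All four markers stand cap up in the corner tubes with their tops at about 0.169. The tray is home at 0.028, and the orange and yellow look-alikes are untouched. No other black-capped marker is in view.

```bash
python3 -c "
from cell import bot
print(bot.hand_in())"
```

```text
the job is handed in; nothing more can be done
None
```

The carousel is fully home on its foot, and all four markers present stand cap up in its corner tubes; the job is handed in at about 41 s on the robot's clock, with no verdict returned.

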